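Isolate the module feeder and fill its spring magazine

TASK

First pull the black isolating link out of its socket and leave it in the steel tray. Then load every white module on the bench into the spring magazine, flat and lengthways, pressing each one down against the spring until both end catches have snapped back over it. Do not tip over or shove away the bottle, the jar or the meter.

Things in the scene. Friction and masses are not known exactly. Their poses are not given: they have to be found in the camera images.
- magazine: spring stack magazine, fixed: base plate 170 x 84 x 12 mm with four L-shaped corner guides to 141 mm above the bench and flared lips to 153 mm. Origin: centre of its underside on the bench; z up, x along the well's long side. Well 93 (x) x 53 (y) mm, open on top and, over the middle 57 mm of both long sides (+y, -y), open all the way down, so fingers holding a module across its width fit in
- magazine_mouth (a point): point on the magazine's axis 115 mm above the bench, at the level of the catches' flat undersides. A module set flat in the mouth, long side along x, rests on the catches' ramps, its underside 118 to 128 mm up. Pressed at the middle of its top (about 5 to 20 N) it parts the catches, drives the stack down, and is held once its top is below 115 mm; pressing the top down to about 108 mm is ample
- follower (a joint): the spring follower, a steel plate 88 x 48 mm that pushes the stack up: m pressed down; 0 when empty (its top 112 mm above the bench), about 0.013 with one module under the catches and 0.016 more for each further one, stop at 0.09. Spring force 3.5 N at 0 plus 70 N/m
- catch_a (a joint): sprung steel catch at the well's +x end, 20 mm wide, reaching 5 mm over a module's end: flat underside 115 mm up, steep ramp on top from 117 to 128 mm; m pushed outward against a weak spring (1 to 2 N), 0 = home. Its grey housing reaches 86 mm from the axis, 136 mm high
- catch_b (a joint): catch at the magazine's -x end: m pushed outward, 0 = home
- socket: socket block, fixed to the bench for the run: grey plate 90 x 70 x 6 mm with a white socket body about 65 x 39 mm, 30 mm high. Origin: centre of the plate's underside; z up. The link stands in the socket at the origin, its shank 24 mm deep
- link_center (a point): isolating link, loose, 0.11 kg, 50 mm tall: black grip 56 (x) x 14 (y) x 24 (z) mm on a copper shank 30 x 16 x 26 mm. Point: centre of the whole, half-way up (31 mm above the bench in the socket); z up in the socket; the grip's middle is 13 mm along +z. Grasp the grip across y. A sprung detent holds the shank: a straight pull up of 5 to 12 N frees it; clear of the socket after 30 mm
- tray: open steel tray, fixed to the bench for the run, 110 (x) x 160 (y) x 25 mm high, wall and floor 4 mm. Origin: centre of its underside on the bench
- module1_center (a point): potted circuit module: a white plastic block 90 (x) x 50 (y) x 16 (z) mm, 0.06 to 0.11 kg, with a green board let into its top; all modules are alike. This point is its centre, half-way up; z is up as it lies; None when this module is absent
- module2_center (a point): another module, same as module1; may be absent
- module3_center (a point): another module, same as module1; may be absent
- module4_center (a point): another module, same as module1; may be absent
- module5_center (a point): another module, same as module1; may be absent
- bottle_at (a point): bystander: standing white bottle 48 mm across, 100 mm tall; point at its centre
- jar_at (a point): bystander: standing glass jar 60 mm across, 60 mm tall; point at its centre
- multimeter_at (a point): bystander: black hand-held meter 150 x 78 x 32 mm lying face up; point at its centre
- spool_at (a point): bystander: steel spool 60 mm across, 40 mm tall, standing among the modules; point at its centre
Things that resemble listed ones, but are neither listed nor needed, are in the scene too. Leave any red or turquoise look-alike of the part that bears module2_center alone. Leave any brown or red look-alike of the part that bears module1_center alone.

How it is judged:
By the outcome, as a careful person would: the job done as asked, in the order asked, and still so for the second after the job is handed in, with the robot touching nothing.
Of module1, module2, module3, module4, module5 only 3 to 5 are there at a start; the rules pass over those that are not, and their reading is None.
At some moment in a run one of module1, module2, module3, module4, module5 may be knocked a few centimetres aside while the robot is not near it.
Once in a run the grip may slacken for a moment while it holds something.
It also fails if it takes over 210 s, if anything falls off the work surface, if the arm or the gripper's body presses on something with over 40 N, if the wrist force passes 120 N, or if a joint passes its speed limit or range.

ROBOT

A 6-joint arm with a two-finger parallel gripper is mounted at the origin on the work surface. World frame = base frame: x ahead of the robot, y to its left, z up, the work surface at z = 0. Lengths are in m, angles in rad, forces in N, time in s.
With the tool pointing down it reaches from about 0.4 to 0.825 m from the base axis. Payload 7 kg.
Tool frame: the origin (TCP) lies at the very end of the fingers, on their centre line; the grasp point (between the pads) lies 19 mm behind it; y points along the fingers, x is the direction in which the jaws open and shut, and the axes are right-handed (so a half turn about y gives the same grasp; the last joint's range is limited). The gripper opens to 88 mm and grips with 3 to 60 N. Pads are 19 mm wide; open, the fingers measure 130 mm over their backs; the gripper's body (78 mm by 193 mm) begins 47 mm behind the grasp point.
Start: joints at [1.44, 0.359, 0.012, 0, -1.224, -0.288], TCP at [0.275, 0.617, 0.227] pointing down, gripper open.
Joint ranges: [-3.07, 3.07], [-1.43, 2.12], [-1.02, 1.25], [-3.03, 1.67], [-3.05, -0], [-3.03, 3.03]. Speed limits (rad/s): [2.39, 2.39, 3.01, 3.14, 3.14, 3.14].

INTERFACE

Orientations are given as [roll, pitch, yaw] about the fixed x, y, z axes, in that order (R = Rz(yaw) Ry(pitch) Rx(roll)).
In Python, from station import arm gives the robot as it stands.
- The arm moves only by the tool move_arm, never from a script. Its arguments are lists of equal length, an entry for each row: "jaw": the closure, from 0 (fully open) to 1 (shut); "offset": the shift along the tool's x, y, z in m, a list of three; "roll": the turn about the tool's y in rad. In form: {"jaw": [jaw, ...], "offset": [[dx, dy, dz], ...], "roll": [roll, ...]}. A call has 1 to 5 rows; each row shifts and turns the commanded pose from where the row before left it, along the tool's axes as they then stand; what a row does not reach is not made up. A row lasts 1/8 s, in which the tool goes at most 62.5 mm and 10.7 degrees, less where a joint would pass 70% of its speed; a pose out of reach is approached as far as the arm can. A call is refused whole if a number of a shift passes 0.0625 or a number of a turn 0.188, either way. A call with a gripper value outside its range is refused whole. The fingers move at their own pace and stop on an object; "grip_force" is the grip in N (left out, the last holds). Time passes only in rows, so rows that do not move let the fingers close. It gives the time, the measured TCP pose, the force and the opening at its end, in the units of the state.
- arm.get_state(): the state, without advancing time (a new reading comes with each control period).
- arm.grab_frame(name): name is "side" or "top"; returns a dict with "pixels" (480x640x3 uint8, blue, green, red), "fovy" (degrees; the focal length in pixels is half the picture's height over the tangent of half this angle, whatever the lens; pixels are square), "cx", "cy" (the principal point, pixels), "dist_coeffs" ([k1, k2, p1, p2, k3] as OpenCV has them; the pictures are not rectified), "position" and "attitude" of the camera in the world. Camera axes: x right, y down, z forward; pixel columns grow to the right and rows downward; lengths in m; the calibration is good to about 2 mm. A picture is of the moment at which its call begins. There is no depth.
- arm.job_done(): hands the job in, once; it reports no verdict.
Trained networks look in a picture, given as the dict that the camera call returned (one of the last four; its "shot" number tells which), for a name from the list of things; names that differ only in an ending like _2 or _b are one class to them, and where a whole thing is asked for, a point or a joint stands for the part that bears it (a point fixed in the world has none). Each returns a list of dicts, best first, with "p" (0 to 1); they miss things now and then, are a little off and sometimes report something else, mostly with a low value. They report only what shows in the picture. A call takes as long as a camera call. They do not tell look-alikes from the thing itself.
- arm.recognise(picture, thing): "position" ([x, y, z] in m, in world coordinates, good to about 4 mm: the middle of the surface that is visible of it).
- arm.landmark_of(picture, thing): "position" ([x, y, z] in m, in world coordinates, good to about 4 mm: a listed point, or the origin of a listed thing).
The state is a dict: "t": time; "q": joint angles; "qd": joint speeds; "joint_efforts": joint torques, N m; "eef_pos": TCP position; "ee_rot": TCP orientation; "force": force on the tool from outside, world axes, zero at the start; "moment": the same for the moment, N m; "width": finger opening in m.
Only numpy, scipy, OpenCV 4.12 (cv2) and the standard library are available. Lean on these libraries where they do the work, as an engineer would, in place of code of your own. Each camera call takes 0.05 s, during which the arm holds its last target.

## Working session

There is one attempt and no reset: what is moved stays moved. The work goes in short steps, Python scripts to look and compute and a tool call to move; the robot and the scene stay as the last step left them, time stands still between calls to the robot, and variables do not carry over. Pictures are saved under pics/ and viewed, and the job is handed in when it is done.

Besides the shell and the picture viewer there is one more tool, called after "Emit:" by a JSON object that holds its "fn" and its "kwargs". move_arm: Moves the arm, as the interface text tells. Its arguments: {"type":"object","properties":{"jaw":{"type":"array","items":{"type":"number"}},"offset":{"type":"array","items":{"type":"array","items":{"type":"number"}}},"roll":{"type":"array","items":{"type":"number"}},"grip_force":{"type":"number"}},"required":["jaw","offset","roll"]}

```bash
ls; mkdir -p pics
python3 - <<'E'
from station import arm
import cv2
s=arm.get_state(); print(s)
for n in ("side","top"):
    p=arm.grab_frame(n); cv2.imwrite(f"pics/{n}0.png",p["pixels"])
    print({k:v for k,v in p.items() if k!="pixels"})
    for th in ["magazine","magazine_mouth","socket","link_center","tray","module1_center","bottle_at","jar_at","multimeter_at","spool_at"]:
        try:
            r=arm.landmark_of(p,th)
            print(n,th,[([round(float(x),4) for x in d["position"]],round(d["p"],2)) for d in r])
        except Exception as e: print(th,e)
print(arm.get_state()["t"])
E
```

```text
pics
{'t': 0.0, 'q': array([ 1.44011133e+00,  3.59370009e-01,  1.10636609e-02, -3.44982230e-04,
       -1.22409685e+00, -2.88095117e-01]), 'qd': array([-0.0014563 ,  0.00115964, -0.0010021 ,  0.00045653,  0.00014767,
        0.00069166]), 'joint_efforts': array([ 1.87517021e-04, -5.82708442e+01,  2.93043888e+01,  6.99652523e+00,
        6.87154839e-03, -1.69074842e-04]), 'eef_pos': array([0.27431718, 0.61621254, 0.22563662]), 'ee_rot': array([-1.57065067e+00, -1.63279505e-03, -1.98969404e+00]), 'force': array([0.86274825, 0.90243136, 0.78066194]), 'moment': array([-0.02617742, -0.01410697,  0.0187146 ]), 'width': 0.08748255014270263}
{'fovy': 47.95356930700225, 'cx': 323.3513875370378, 'cy': 238.1836654658335, 'dist_coeffs': array([-0.1148784,  0.       ,  0.       ,  0.       ,  0.       ]), 'position': array([0.41636952, 0.78863951, 0.99173523]), 'attitude': array([-2.37899153e+00, -8.61072773e-04, -3.00329956e+00]), 'shot': 1}
side magazine [([0.3831, 0.1749, 0.0465], 0.71), ([0.5573, 0.1148, -0.0021], 0.61)]
side magazine_mouth [([0.5581, 0.1181, 0.116], 0.96), ([0.5624, -0.421, 
[... 790 characters left out ...]
ude': array([-3.05765483, -0.01760874, -1.55799056]), 'shot': 2}
top magazine [([0.5616, 0.1197, 0.0036], 0.96)]
top magazine_mouth [([0.561, 0.1213, 0.1174], 0.72)]
top socket [([0.4287, 0.291, -0.0041], 0.64)]
top link_center [([0.4317, 0.2901, 0.0274], 0.73)]
top tray [([0.5934, 0.3637, -0.0016], 0.94)]
top module1_center [([0.2568, -0.4865, 0.0097], 0.96), ([0.6991, -0.4717, 0.0102], 0.9), ([0.5597, -0.4215, 0.009], 0.8)]
top bottle_at [([0.3783, 0.1731, 0.0473], 0.63)]
top jar_at [([0.7891, 0.1985, 0.0288], 0.86)]
top multimeter_at [([0.7196, -0.2992, 0.0157], 0.96), ([0.5614, 0.1188, 0.1178], 0.63)]
top spool_at [([0.4304, 0.2872, -0.0009], 0.74), ([0.4503, -0.2586, 0.0241], 0.64)]
1.1
```

View pics/top0.png

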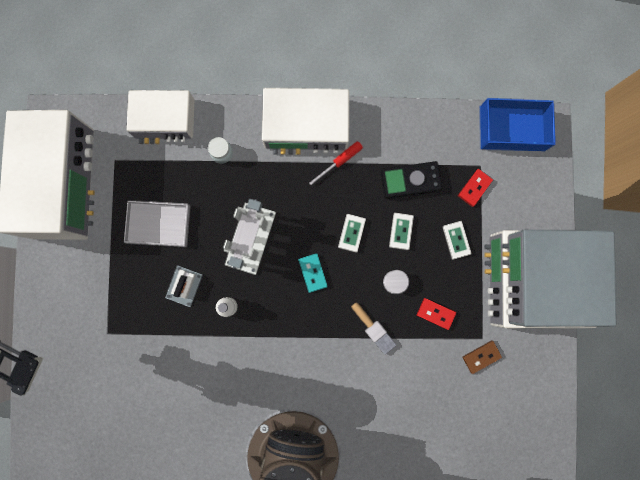

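View pics/side0.png

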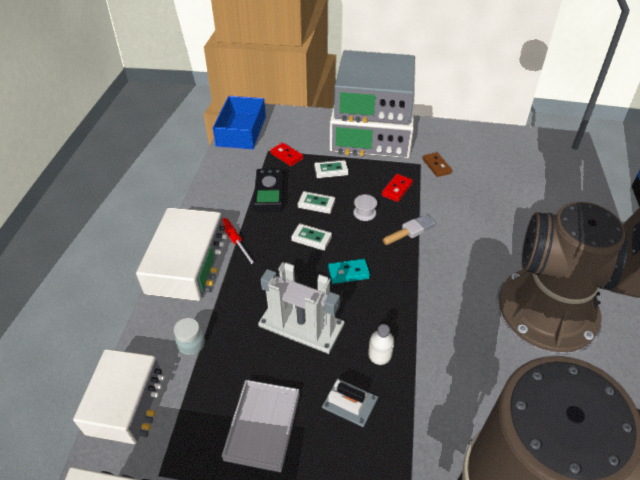

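```bash
cat > h.py <<'E'
import numpy as np, cv2
from scipy.spatial.transform import Rotation as Rn
from station import arm
def cam(p):
    h,w=p["pixels"].shape[:2]; f=h/2/np.tan(np.radians(p["fovy"])/2)
    K=np.array([[f,0,p["cx"]],[0,f,p["cy"]],[0,0,1.]])
    R=Rn.from_euler("xyz",p["attitude"]).as_matrix()
    return K,np.array(p["dist_coeffs"]),R,np.array(p["position"])
def proj(p,X):
    K,d,R,t=cam(p); X=np.atleast_2d(np.asarray(X,float)); 
    rv=cv2.Rodrigues(R.T)[0]; return cv2.projectPoints(X,rv,-R.T@t,K,d)[0][:,0]
def topl(p,uv,z):
    K,d,R,t=cam(p); n=cv2.undistortPoints(np.array(uv,float).reshape(-1,1,2),K,d)[:,0]
    r=np.c_[n,np.ones(len(n))]@R.T; return t+r*((z-t[2])/r[:,2])[:,None]
# ortho: col -> -y, row -> -x
def ortho(p,z,x0,x1,y0,y1,res=0.001):
    xs=np.arange(x1,x0,-res); ys=np.arange(y1,y0,-res)
    X,Y=np.meshgrid(xs,ys,indexing="ij")
    uv=proj(p,np.c_[X.ravel(),Y.ravel(),np.full(X.size,z)]).reshape(X.shape+(2,)).astype(np.float32)
    return cv2.remap(p["pixels"],uv[...,0],uv[...,1],cv2.INTER_LINEAR)
def pack(p,f): np.save(f,p,allow_pickle=True)
def load(f): return np.load(f,allow_pickle=True).item()
def rects(img,mask,x1,y1,res=0.001,amin=500):
    """min-area rects in world: centre, long side, short side, yaw of long side (deg)"""
    out=[]
    cs,_=cv2.findContours(mask,cv2.RETR_EXTERNAL,cv2.CHAIN_APPROX_NONE)
    for c in cs:
        a=cv2.contourArea(c)
        if a<amin: continue
        W=np.c_[x1-c[:,0,1]*res, y1-c[:,0,0]*res].astype(np.float32)
        (cx,cy),(w,h),ang=cv2.minAreaRect(W)
        if w<h: w,h,ang=h,w,ang+90
        out.append((cx,cy,w,h,(ang+90)%180-90,a))
    return out
def modules(p,z=0.016,thr=110,v=False):
    x0,x1,y0,y1=0.2,0.9,-0.75,0.6
    im=ortho(p,z,x0,x1,y0,y1)
    b,g,r=[im[...,i].astype(int) for i in range(3)]
    white=((np.minimum(np.minimum(b,g),r)>150)).astype(np.uint8)*255
    m=cv2.morphologyEx(white,cv2.MORPH_CLOSE,np.ones((25,25)))
    m=cv2.morphologyEx(m,cv2.MORPH_OPEN,np.ones((9,9)))
    return [t for t in rects(im,m,x1,y1) if 0.075<t[2]<0.11 and 0.04<t[3]<0.065], im, m
def st():
    s=arm.get_state(); print("t",round(s["t"],2),"pos",np.round(s["eef_pos"],4),"rot",np.round(s["ee_rot"],3),"F",np.round(s["force"],1),"w",round(s["width"],4),"q",np.round(s["q"],2)); return s
E
python3 - <<'E'
from h import *
for n in ("side","top"):
    p=arm.grab_frame(n); pack(p,f"{n}0.npy")
    r,im,m=modules(p)
    for t in r: print(n,np.round(t,4))
p=load("top0.npy")
a=ortho(p,0.0,0.35,0.7,0.0,0.4,0.0006); cv2.imwrite("pics/o1.png",a)
p=load("side0.npy")
a=ortho(p,0.0,0.35,0.7,0.0,0.4,0.0006); cv2.imwrite("pics/o2.png",a)
E
```

```text
side [ 3.895e-01 -5.180e-01  1.010e-01  5.200e-02  0.000e+00  5.042e+03]
side [ 4.515e-01 -2.625e-01  9.700e-02  5.500e-02 -9.000e+01  4.589e+03]
side [ 5.75600e-01 -1.37000e-01  9.34000e-02  6.28000e-02 -1.40362e+01
  3.79800e+03]
side [ 8.02000e-01  1.92900e-01  9.32000e-02  5.44000e-02 -8.32901e+01
  3.61200e+03]
top [ 5.62500e-01 -4.19500e-01  9.04000e-02  5.27000e-02  1.63895e+01
  3.21200e+03]
top [ 5.8330e-01 -2.7320e-01  9.1100e-02  5.1700e-02 -7.4958e+00  2.8935e+03]
```

View pics/o1.png

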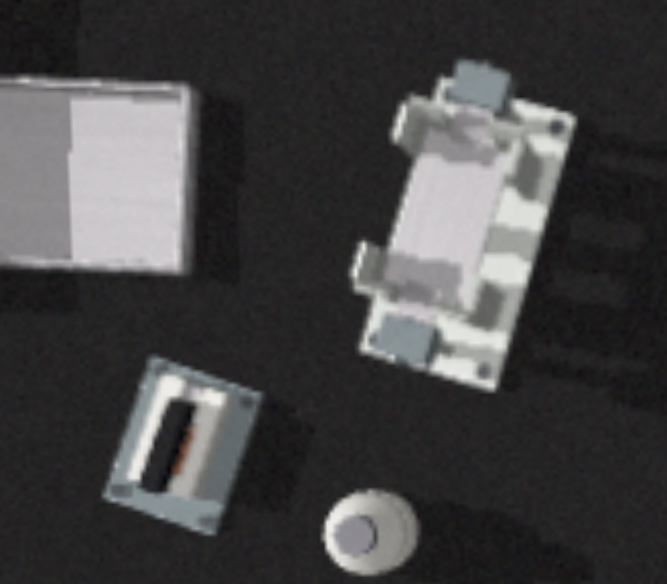

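View pics/o2.png

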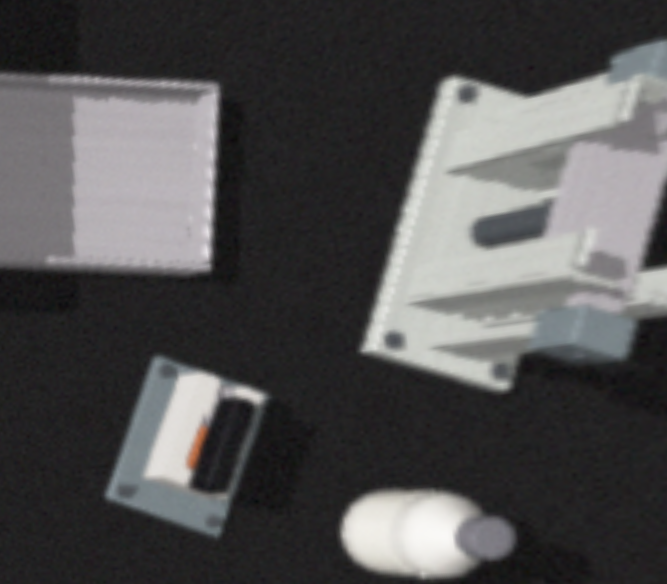

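Run:
```python
from h import *
# images: magazine plate z=.012 in both, upscaled
ims=[]
for n in ("top","side"):
    p=load(n+"0.npy"); ims.append(ortho(p,0.012,0.45,0.67,0.03,0.21,0.00045))
cv2.imwrite("pics/m1.png",np.hstack(ims)); print(ims[0].shape)
ims=[]
for n in ("top","side"):
    p=load(n+"0.npy"); 
    ims.append(ortho(p,0.006,0.37,0.49,0.23,0.35,0.0004)); 
    ims.append(ortho(p,0.056,0.37,0.49,0.23,0.35,0.0004))
cv2.imwrite("pics/s1.png",np.vstack([np.hstack(ims[:2]),np.hstack(ims[2:])]))
```

```text
(489, 400, 3)
```

View pics/m1.png

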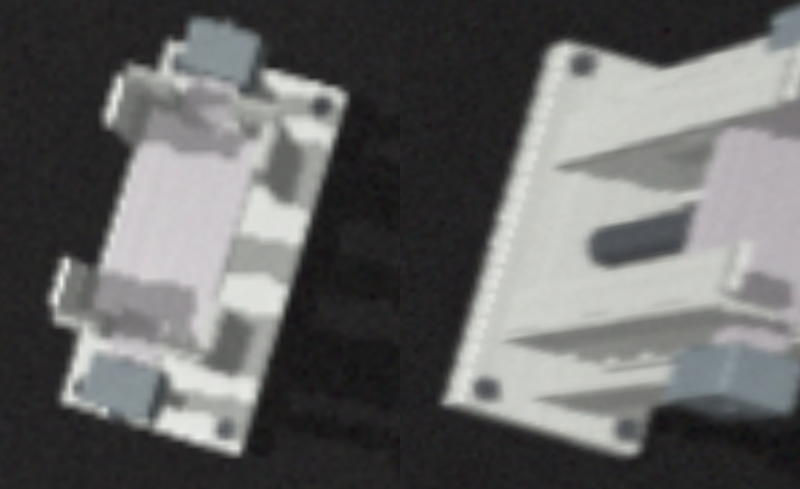

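View pics/s1.png

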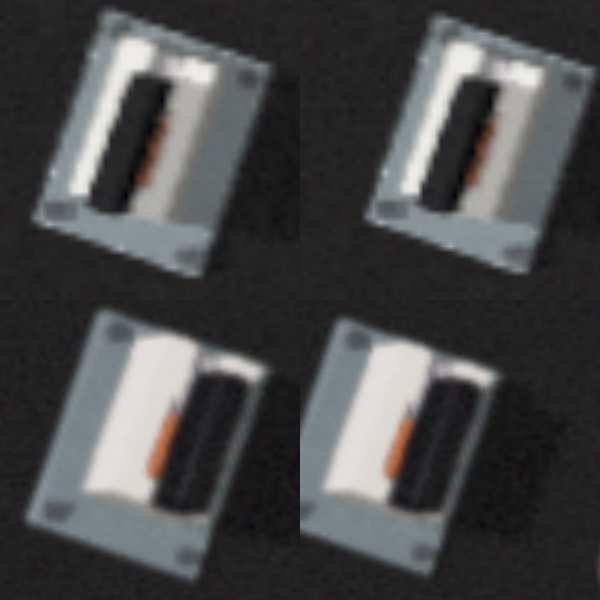

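```bash
cat >> h.py <<'E'
def plan(tgt,yaw=None,step=0.055,start=None):
    s=arm.get_state(); p0=np.array(s["eef_pos"] if start is None else start[:3]); y0=s["ee_rot"][2] if start is None else start[3]
    if yaw is None: yaw=y0
    dyaw=(yaw-y0+np.pi)%(2*np.pi)-np.pi
    d=np.array(tgt)-p0; n=max(1,int(np.ceil(max(np.linalg.norm(d)/step,abs(dyaw)/0.17))))
    offs=[];y=y0
    for i in range(n):
        w=d/n; c,sn=np.cos(y),np.sin(y)
        offs.append([round(c*w[0]+sn*w[1],4),round(-w[2],4),round(-sn*w[0]+c*w[1],4)]); y+=dyaw/n
    roll=round(-dyaw/n,4)
    for k in range(0,n,5): print("offset",offs[k:k+5],"roll",[roll]*len(offs[k:k+5]))
def yawd(deg): return np.radians(deg)
E
python3 - <<'E'
from h import *
for i in range(3): st(); arm.grab_frame("top")
plan([.4323,.2887,.13],yawd(-108.8))
E
```

```text
t 1.2 pos [0.2745 0.6166 0.2266] rot [-1.571 -0.    -1.99 ] F [-0.7  0.4 -0.7] w 0.0876 q [ 1.44  0.36  0.01 -0.   -1.22 -0.29]
t 1.25 pos [0.2745 0.6166 0.2265] rot [-1.571  0.    -1.99 ] F [ 0.1  0.4 -0.2] w 0.088 q [ 1.44  0.36  0.01  0.   -1.22 -0.29]
t 1.3 pos [0.2745 0.6166 0.2266] rot [-1.571 -0.    -1.99 ] F [0.  0.4 0.3] w 0.0877 q [ 1.44  0.36  0.01  0.   -1.22 -0.29]
offset [[np.float64(0.0336), np.float64(0.0138), np.float64(0.0396)], [np.float64(0.0341), np.float64(0.0138), np.float64(0.0392)], [np.float64(0.0347), np.float64(0.0138), np.float64(0.0388)], [np.float64(0.0351), np.float64(0.0138), np.float64(0.0383)], [np.float64(0.0356), np.float64(0.0138), np.float64(0.0379)]] roll [np.float64(-0.013), np.float64(-0.013), np.float64(-0.013), np.float64(-0.013), np.float64(-0.013)]
offset [[np.float64(0.0361), np.float64(0.0138), np.float64(0.0374)], [np.float64(0.0366), np.float64(0.0138), np.float64(0.0369)]] roll [np.float64(-0.013), np.float64(-0.013)]
```

Emit:
{"fn": "move_arm", "kwargs": {"jaw": [0, 0, 0, 0, 0], "offset": [[0.0336, 0.0138, 0.0396], [0.0341, 0.0138, 0.0392], [0.0347, 0.0138, 0.0388], [0.0351, 0.0138, 0.0383], [0.0356, 0.0138, 0.0379]], "roll": [-0.013, -0.013, -0.013, -0.013, -0.013], "grip_force": 40}}

```text
t: 1.98
eef_pos: [0.3878, 0.3811, 0.1574]
ee_rot: [-1.571, 0.001, -1.924]
force: [1.2, -0.0, -0.5]
width: 0.0876
```

Emit:
{"fn": "move_arm", "kwargs": {"jaw": [0, 0, 0], "offset": [[0.0361, 0.0138, 0.0374], [0.0366, 0.0138, 0.0369], [0, 0, 0]], "roll": [-0.013, -0.013, 0]}}

```text
t: 2.35
eef_pos: [0.4327, 0.2854, 0.1291]
ee_rot: [-1.572, -0.002, -1.902]
force: [0.3, 0.6, -0.2]
width: 0.0875
```

```bash
sed -i 's/offs.append(\[round(c\*w\[0\]+sn\*w\[1\],4),round(-w\[2\],4),round(-sn\*w\[0\]+c\*w\[1\],4)\])/offs.append([round(float(v),4) for v in (c*w[0]+sn*w[1],-w[2],-sn*w[0]+c*w[1])])/; s/roll=round(-dyaw\/n,4)/roll=round(float(-dyaw\/n),4)/' h.py
python3 - <<'E'
from h import *
st()
p=arm.grab_frame("side"); pack(p,"side1.npy"); 
q=proj(p,[[.4323,.2887,.056]])[0].astype(int); im=p["pixels"][300:480,230:470]; cv2.imwrite("pics/side1.png",cv2.resize(im,None,fx=3,fy=3))
plan([.4323,.2887,.036],yawd(-108.8))
E
```

```text
t 2.35 pos [0.4327 0.2854 0.1291] rot [-1.572 -0.002 -1.902] F [ 0.3  0.6 -0.2] w 0.0875 q [ 0.96  0.19 -0.46 -0.   -0.92  0.28]
offset [[-0.0006, 0.0469, -0.0005], [-0.0006, 0.0469, -0.0005]] roll [-0.0012, -0.0012]
```

View pics/side1.png

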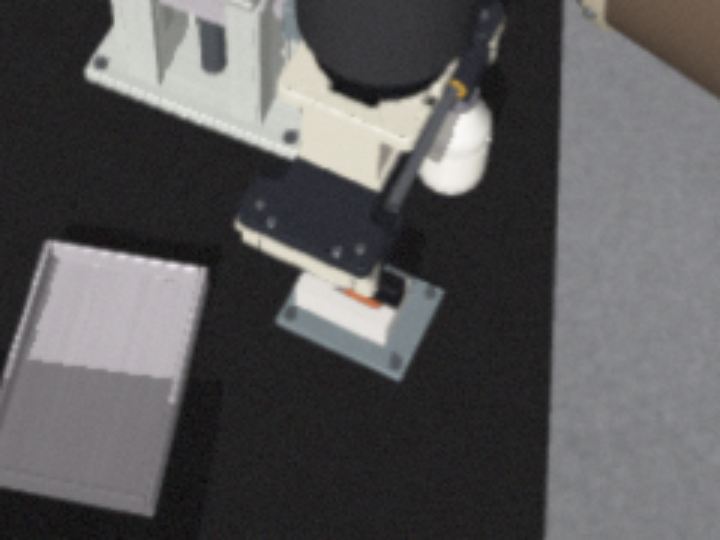

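Emit:
{"fn": "move_arm", "kwargs": {"jaw": [0, 0, 0, 0], "offset": [[-0.0015, 0.03, -0.0005], [-0.0015, 0.03, -0.0005], [0, 0.018, 0], [0, 0, 0]], "roll": [-0.0012, -0.0012, 0, 0]}}

```text
t: 2.9
eef_pos: [0.4318, 0.2924, 0.0511]
ee_rot: [-1.571, -0.002, -1.895]
force: [0.4, 0.3, -0.0]
width: 0.0872
```

Run:
```python
from h import *
s=st()
p=arm.grab_frame("side"); pack(p,"side1.npy"); 
im=p["pixels"][340:440,280:420]; cv2.imwrite("pics/side2.png",cv2.resize(im,None,fx=5,fy=5))
plan([.4323,.2887,.036],yawd(-108.8))
```

```text
t 2.9 pos [0.4318 0.2924 0.0511] rot [-1.571 -0.002 -1.895] F [ 0.4  0.3 -0. ] w 0.0872 q [ 0.97  0.3  -0.54 -0.   -0.73  0.27]
offset [[0.0039, 0.0161, 0.0013]] roll [0.0039]
```

View pics/side2.png

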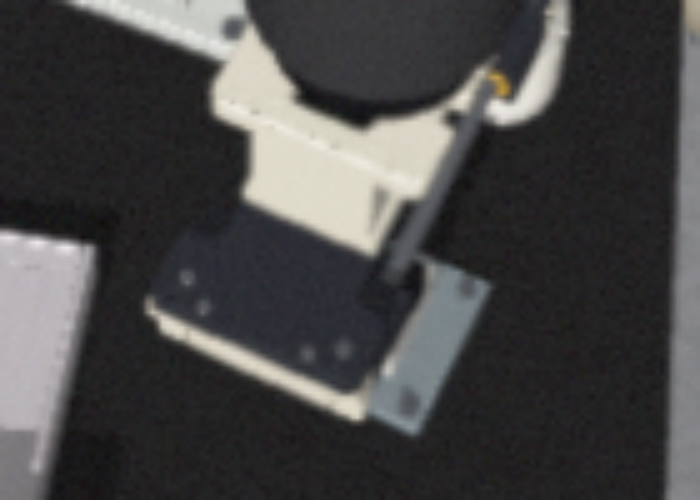

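Emit:
{"fn": "move_arm", "kwargs": {"jaw": [0, 0], "offset": [[0, 0.005, 0], [0, 0, 0]], "roll": [0, 0]}}

```text
t: 3.2
eef_pos: [0.4325, 0.2924, 0.0474]
ee_rot: [-1.571, 0.001, -1.896]
force: [0.4, -0.5, 0.4]
width: 0.0874
```

Run:
```python
from h import *
for i in range(4): s=st(); arm.grab_frame("top")
plan([.4323,.2887,.036],yawd(-108.8))
```

```text
t 3.2 pos [0.4325 0.2924 0.0474] rot [-1.571e+00  1.000e-03 -1.896e+00] F [ 0.4 -0.5  0.4] w 0.0874 q [ 0.97  0.3  -0.55  0.   -0.72  0.27]
t 3.25 pos [0.4326 0.2923 0.0475] rot [-1.571e+00  1.000e-03 -1.896e+00] F [ 0.6  0.2 -0.2] w 0.0875 q [ 0.97  0.3  -0.55  0.   -0.72  0.28]
t 3.3 pos [0.4326 0.2923 0.0475] rot [-1.571e+00  1.000e-03 -1.896e+00] F [ 0.2 -0.3  0.5] w 0.0876 q [ 0.97  0.3  -0.55  0.   -0.72  0.27]
t 3.35 pos [0.4326 0.2923 0.0474] rot [-1.570e+00  1.000e-03 -1.896e+00] F [ 0.3  0.7 -1. ] w 0.088 q [ 0.97  0.3  -0.55  0.   -0.72  0.28]
offset [[0.0034, 0.0114, 0.0008]] roll [0.0027]
```

Emit:
{"fn": "move_arm", "kwargs": {"jaw": [0, 0, 0.9, 0.9, 0.9], "offset": [[0.0034, 0.0114, 0.0008], [0, 0, 0], [0, 0, 0], [0, 0, 0], [0, 0, 0]], "roll": [0.003, 0, 0, 0, 0]}}

```text
t: 4.03
eef_pos: [0.4322, 0.2887, 0.0357]
ee_rot: [-1.571, 0.0, -1.899]
force: [0.2, -0.2, -0.7]
width: 0.0631
```

Emit:
{"fn": "move_arm", "kwargs": {"jaw": [1, 1, 1, 1, 1], "offset": [[0, 0, 0], [0, 0, 0], [0, 0, 0], [0, 0, 0], [0, 0, 0]], "roll": [0, 0, 0, 0, 0]}}

```text
t: 4.65
eef_pos: [0.4322, 0.2887, 0.0356]
ee_rot: [-1.571, 0.0, -1.899]
force: [0.2, 1.8, -1.5]
width: 0.0139
```

Emit:
{"fn": "move_arm", "kwargs": {"jaw": [1, 1, 1, 1, 1], "offset": [[0, -0.005, 0], [0, -0.01, 0], [0, -0.015, 0], [0, -0.03, 0], [0, -0.03, 0]], "roll": [0, 0, 0, 0, 0]}}

```text
t: 5.28
eef_pos: [0.4321, 0.2878, 0.1274]
ee_rot: [-1.57, -0.001, -1.899]
force: [0.6, -1.0, -0.8]
width: 0.0136
```

Run:
```python
from h import *
s=st()
p=arm.grab_frame("side"); pack(p,"side1.npy"); 
im=p["pixels"][300:480,230:470]; cv2.imwrite("pics/side3.png",cv2.resize(im,None,fx=3,fy=3))
plan([.593,.362,.12])
# tray shape
a=ortho(load("top0.npy"),0.025,0.5,0.7,0.25,0.47,0.0005); b=ortho(load("side0.npy"),0.025,0.5,0.7,0.25,0.47,0.0005)
cv2.imwrite("pics/tray.png",np.hstack([a,b]))
```

```text
t 5.28 pos [0.4321 0.2878 0.1274] rot [-1.570e+00 -1.000e-03 -1.899e+00] F [ 0.6 -1.  -0.8] w 0.0136 q [ 0.97  0.19 -0.46  0.   -0.91  0.28]
offset [[-0.03, 0.0029, 0.0318], [-0.03, 0.0029, 0.0318], [-0.03, 0.0029, 0.0318], [-0.03, 0.0029, 0.0318]] roll [-0.0, -0.0, -0.0, -0.0]
```

View pics/side3.png

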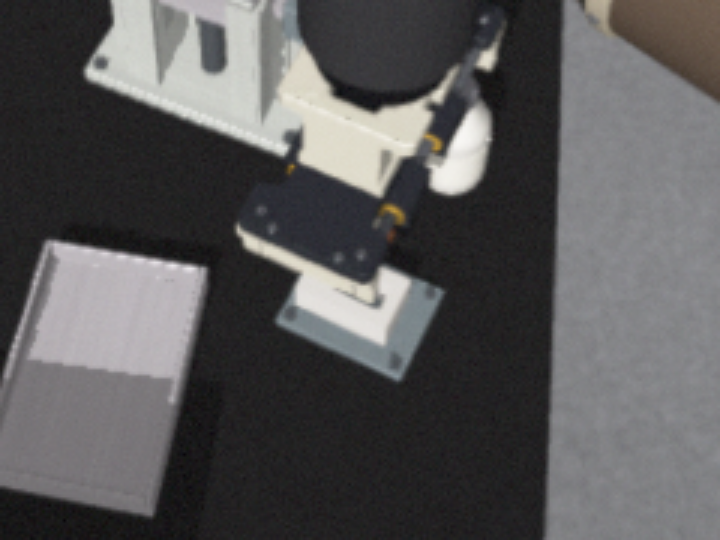

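View pics/tray.png

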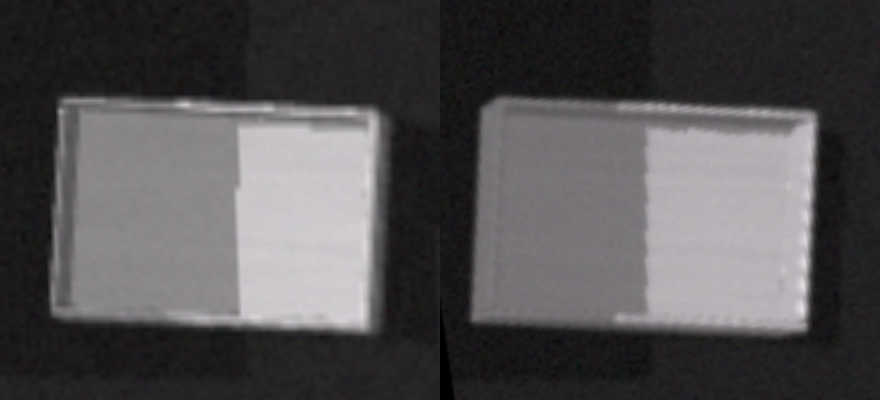

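Emit:
{"fn": "move_arm", "kwargs": {"jaw": [1, 1, 1, 1, 1], "offset": [[-0.03, 0, 0.0318], [-0.03, 0, 0.0318], [-0.03, 0, 0.0318], [-0.03, 0, 0.0318], [0, 0, 0]], "roll": [0, 0, 0, 0, 0]}}

```text
t: 5.95
eef_pos: [0.5934, 0.3611, 0.1253]
ee_rot: [-1.57, -0.001, -1.9]
force: [-0.8, -1.1, -1.4]
width: 0.0137
```

Emit:
{"fn": "move_arm", "kwargs": {"jaw": [1, 1, 1, 1, 1], "offset": [[0, 0.04, 0], [0, 0.035, 0], [0, 0.012, 0], [0, 0, 0], [0, 0, 0]], "roll": [0, 0, 0, 0, 0]}}

```text
t: 6.58
eef_pos: [0.592, 0.3618, 0.0405]
ee_rot: [-1.569, 0.002, -1.899]
force: [-0.5, -0.0, -0.4]
width: 0.0138
```

Run:
```python
from h import *
s=st()
p=arm.grab_frame("side"); im=p["pixels"][330:480,180:380]; cv2.imwrite("pics/side4.png",cv2.resize(im,None,fx=3,fy=3))
```

```text
t 6.58 pos [0.592  0.3618 0.0405] rot [-1.569  0.002 -1.899] F [-0.5 -0.  -0.4] w 0.0138 q [ 0.83  0.54 -0.15  0.   -0.87  0.41]
```

View pics/side4.png

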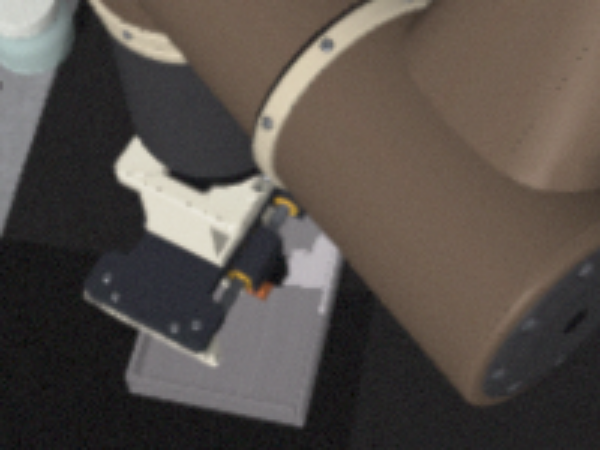

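Emit:
{"fn": "move_arm", "kwargs": {"jaw": [1, 1, 0.5, 0.4, 0.4], "offset": [[0, 0.005, 0], [0, 0, 0], [0, 0, 0], [0, 0, 0], [0, 0, 0]], "roll": [0, 0, 0, 0, 0]}}

```text
t: 7.25
eef_pos: [0.5913, 0.3612, 0.0337]
ee_rot: [-1.571, 0.0, -1.899]
force: [-0.6, 0.1, -0.2]
width: 0.0382
```

Emit:
{"fn": "move_arm", "kwargs": {"jaw": [0.3, 0.3, 0.3, 0.0, 0.0], "offset": [[0, 0, 0], [0, -0.02, 0], [0, -0.05, 0], [0, -0.06, 0], [0, -0.06, 0]], "roll": [0, 0, 0, 0, 0]}}

```text
t: 7.88
eef_pos: [0.591, 0.3609, 0.2255]
ee_rot: [-1.571, -0.0, -1.899]
force: [1.2, 0.6, -0.8]
width: 0.0759
```

Run:
```python
from h import *
s=st()
p=arm.grab_frame("side"); pack(p,"side2.npy"); cv2.imwrite("pics/side5.png",p["pixels"])
p=arm.grab_frame("top"); pack(p,"top2.npy"); cv2.imwrite("pics/top5.png",p["pixels"])
```

```text
t 7.88 pos [0.591  0.3609 0.2255] rot [-1.571 -0.    -1.899] F [ 1.2  0.6 -0.8] w 0.0759 q [ 0.83  0.39  0.05  0.   -1.24  0.41]
```

View pics/side5.png

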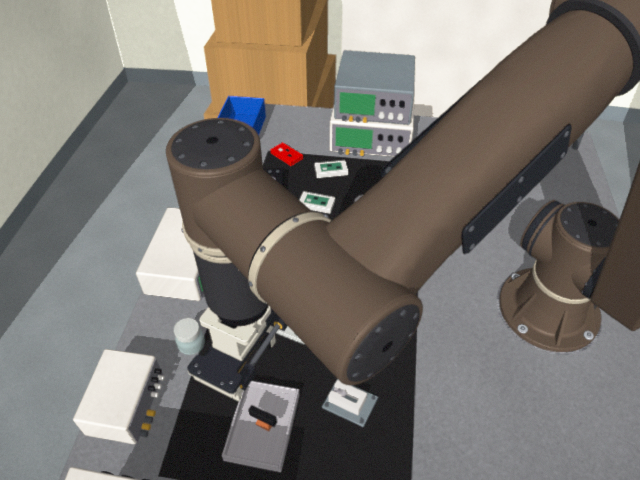

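View pics/top5.png

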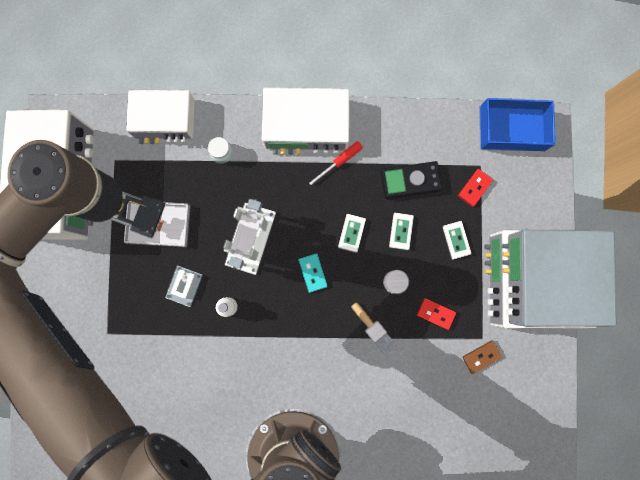

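Run:
```python
from h import *
for f in ("top0","top2"):
  p=load(f+".npy")
  im=ortho(p,0.016,0.48,0.72,-0.52,-0.18,0.0005)
  g=im.min(axis=2); hsv=cv2.cvtColor(im,cv2.COLOR_BGR2HSV)
  for thr in (90,120,150):
    m=((g>thr)|((hsv[...,0]>60)&(hsv[...,0]<90)&(hsv[...,1]>60)&(hsv[...,2]>60))).astype(np.uint8)*255
    m=cv2.morphologyEx(m,cv2.MORPH_CLOSE,np.ones((15,15))); m=cv2.morphologyEx(m,cv2.MORPH_OPEN,np.ones((21,21)))
    for r in rects(im,m,0.72,-0.18,0.0005,2000): print(f,thr,np.round(r[:5],4))
cv2.imwrite("pics/mods.png",im)
p=load("side0.npy"); im=ortho(p,0.016,0.48,0.72,-0.52,-0.18,0.0005);cv2.imwrite("pics/mods2.png",im)
```

```text
top0 90 [ 0.5622 -0.4194  0.0938  0.0557 16.3895]
top0 90 [ 0.5833 -0.2733  0.0939  0.0548 -7.275 ]
top0 90 [ 0.5977 -0.5027  0.2345  0.0335  0.    ]
top0 90 [ 7.010e-01 -2.587e-01  5.150e-02  3.800e-02 -9.000e+01]
top0 120 [ 0.5625 -0.4195  0.0924  0.0542 16.3895]
top0 120 [ 0.5832 -0.2733  0.0924  0.0533 -7.4959]
top0 120 [ 0.588  -0.5035  0.215   0.032   0.    ]
top0 120 [ 7.010e-01 -2.587e-01  5.150e-02  3.800e-02 -9.000e+01]
top0 150 [ 0.522  -0.5152  0.083   0.0085  0.    ]
top0 150 [ 0.5627 -0.4195  0.091   0.0528 16.3895]
top0 150 [ 0.5832 -0.2734  0.0912  0.052  -7.6577]
top0 150 [ 7.010e-01 -2.587e-01  5.150e-02  3.800e-02 -9.000e+01]
top2 90 [ 0.5621 -0.4193  0.0947  0.057  16.3895]
top2 90 [ 0.5832 -0.2731  0.095   0.0562 -7.3996]
top2 90 [ 0.6003 -0.5025  0.2395  0.034   0.    ]
top2 90 [ 7.007e-01 -2.587e-01  5.250e-02  3.850e-02 -9.000e+01]
top2 120 [ 0.5622 -0.4195  0.0934  0.0556 16.3017]
top2 120 [ 0.5832 -0.2733  0.0938  0.0546 -7.5238]
top2 120 [ 0.5977 -0.503   0.2345  0.033   0.    ]
top2 120 [ 7.007e-01 -2.587e-01  5.250e-02  3.850e-02 -9.000e+01]
top2 150 [ 0.5624 -0.4195  0.0923  0.0542 16.46  ]
top2 150 [ 0.5832 -0.2733  0.0926  0.0534 -7.5238]
top2 150 [ 0.5882 -0.5035  0.2155  0.032   0.    ]
top2 150 [ 7.007e-01 -2.587e-01  5.250e-02  3.850e-02 -9.000e+01]
```

View pics/mods.png

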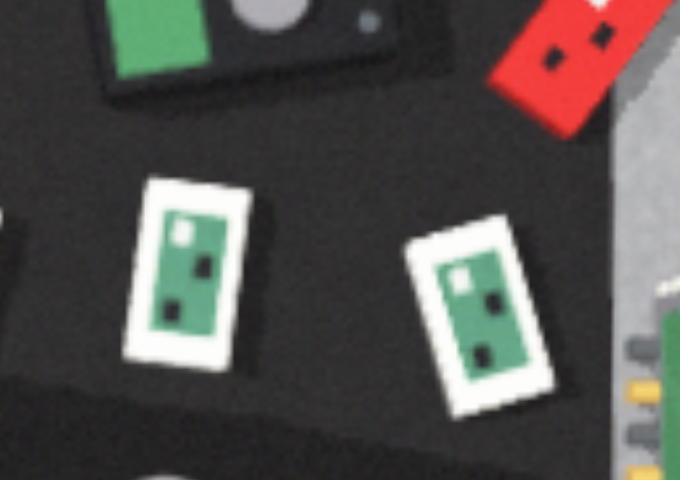

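View pics/mods2.png

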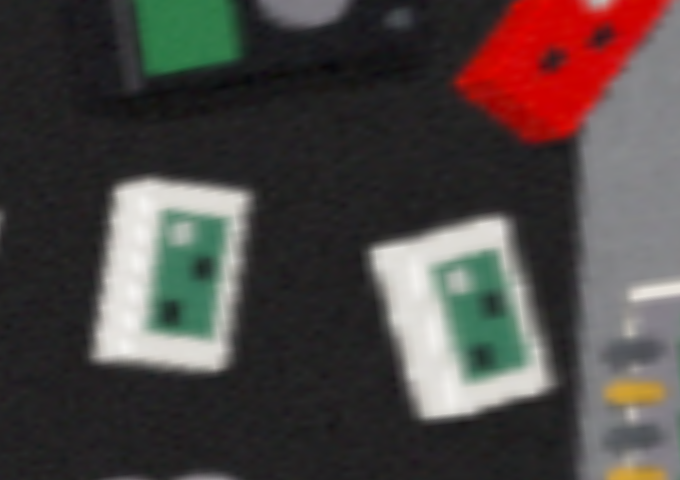

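Run:
```python
from h import *
def corners(cx,cy,yaw,L,W,z):
    c,s=np.cos(yaw),np.sin(yaw); return np.array([[cx+c*a*L/2-s*b*W/2,cy+s*a*L/2+c*b*W/2,z] for a,b in((1,1),(1,-1),(-1,-1),(-1,1))])
cx,cy,yaw=.558,.1185,np.radians(-16.8)
ims=[]
for n in ("top0","side0"):
    p=load(n+".npy"); S=6
    c0=proj(p,[[cx,cy,.08]])[0]; x0,y0=int(c0[0])-48,int(c0[1])-55
    im=cv2.resize(p["pixels"][y0:y0+110,x0:x0+96],None,fx=S,fy=S,interpolation=cv2.INTER_CUBIC)
    im=cv2.resize(im,(400*96//96*1,458)) if 0 else im
    for (L,W,z,col) in ((.170,.084,.012,(0,0,255)),(.093,.053,.141,(0,255,0)),(.172,.02,.136,(255,0,255)),(.088,.048,.112,(0,200,255))):
        q=(proj(p,corners(cx,cy,yaw,L,W,z))-[x0,y0]+.5)*S
        cv2.polylines(im,[q.astype(np.int32)],True,col,1)
    ims.append(cv2.resize(im,(400,458)))
cv2.imwrite("pics/mfit.png",np.hstack(ims))
```

```text
(no output)
```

View pics/mfit.png

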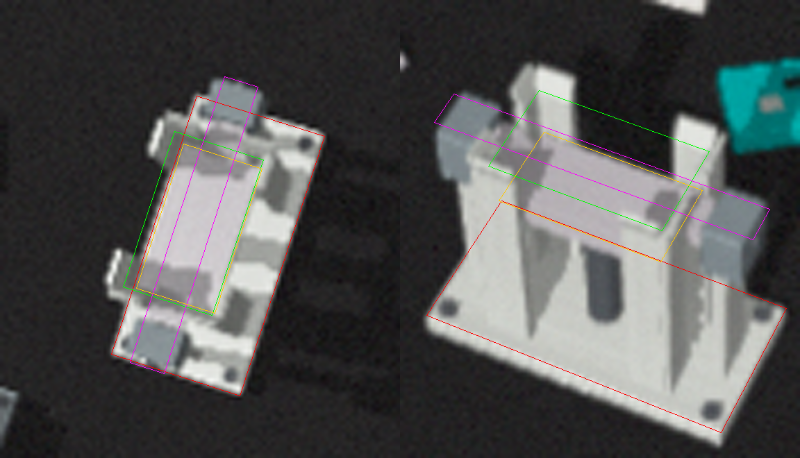

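```bash
cat >> h.py <<'E'
def mods(p,x0=0.4,x1=0.72,y0=-0.47,y1=0.03,thr=130,z=0.016):
    im=ortho(p,z,x0,x1,y0,y1,0.0005); g=im.min(axis=2); hsv=cv2.cvtColor(im,cv2.COLOR_BGR2HSV)
    m=((g>thr)|((hsv[...,0]>60)&(hsv[...,0]<88)&(hsv[...,1]>60)&(hsv[...,2]>60))).astype(np.uint8)*255
    m=cv2.morphologyEx(m,cv2.MORPH_CLOSE,np.ones((15,15))); m=cv2.morphologyEx(m,cv2.MORPH_OPEN,np.ones((21,21)))
    for r in rects(im,m,x1,y1,0.0005,2000):
        if .08<r[2]<.105 and .04<r[3]<.065: print("module",np.round(r[:5],4))
    return im
E
python3 - <<'E'
from h import *
mods(load("top2.npy"))
p=arm.grab_frame("top"); cv2.imwrite("pics/ma.png",cv2.resize(mods(p),None,fx=0.8,fy=0.8)); st()
E
```

```text
module [ 0.5623 -0.4195  0.093   0.0552 16.3895]
module [  0.577   -0.1446   0.0924   0.053  -14.0362]
module [ 0.5832 -0.2733  0.0933  0.0542 -7.2532]
module [ 0.5623 -0.4195  0.093   0.0552 16.3895]
module [  0.577   -0.1446   0.0924   0.053  -14.0362]
module [ 0.5832 -0.2733  0.0933  0.0543 -7.4958]
t 8.03 pos [0.5928 0.3623 0.2285] rot [-1.567  0.007 -1.899] F [-0.2  0.4 -0.2] w 0.0854 q [ 0.83  0.38  0.06  0.   -1.23  0.41]
```

View pics/ma.png

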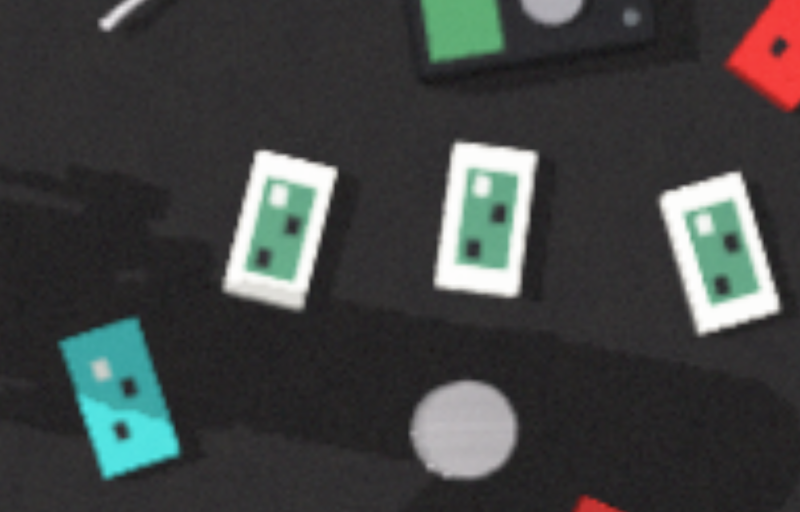

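Run:
```python
from h import *
plan([.577,-.1446,.22],yawd(-104.0))
```

```text
offset [[0.0485, 0.0009, 0.0148], [0.0486, 0.0009, 0.0144], [0.0487, 0.0009, 0.014], [0.0489, 0.0009, 0.0136], [0.049, 0.0009, 0.0132]] roll [-0.0084, -0.0084, -0.0084, -0.0084, -0.0084]
offset [[0.0491, 0.0009, 0.0128], [0.0492, 0.0009, 0.0124], [0.0493, 0.0009, 0.012], [0.0494, 0.0009, 0.0116], [0.0495, 0.0009, 0.0111]] roll [-0.0084, -0.0084, -0.0084, -0.0084, -0.0084]
```

Emit:
{"fn": "move_arm", "kwargs": {"jaw": [0, 0, 0, 0, 0], "offset": [[0.0485, 0, 0.0148], [0.0486, 0, 0.0144], [0.0487, 0, 0.014], [0.0489, 0, 0.0136], [0.049, 0, 0.0132]], "roll": [-0.0084, -0.0084, -0.0084, -0.0084, -0.0084]}}

```text
t: 8.65
eef_pos: [0.5824, 0.1059, 0.2226]
ee_rot: [-1.572, -0.001, -1.857]
force: [1.4, 0.4, 0.7]
width: 0.0878
```

Emit:
{"fn": "move_arm", "kwargs": {"jaw": [0, 0, 0, 0, 0], "offset": [[0.0491, 0, 0.0128], [0.0492, 0, 0.0124], [0.0493, 0, 0.012], [0.0494, 0, 0.0116], [0.0495, 0, 0.0111]], "roll": [-0.0084, -0.0084, -0.0084, -0.0084, -0.0084]}}

```text
t: 9.28
eef_pos: [0.5745, -0.1474, 0.2226]
ee_rot: [-1.572, -0.0, -1.815]
force: [0.4, -0.6, -0.0]
width: 0.0878
```

Emit:
{"fn": "move_arm", "kwargs": {"jaw": [0, 0, 0, 0], "offset": [[0, 0.06, 0], [0, 0.06, 0], [0, 0.04, 0], [0, 0, 0]], "roll": [0, 0, 0, 0]}}

```text
t: 9.78
eef_pos: [0.572, -0.1461, 0.0598]
ee_rot: [-1.579, -0.002, -1.816]
force: [0.8, -0.1, -0.8]
width: 0.0878
```

Run:
```python
from h import *
p=arm.grab_frame("side");  st()
plan([.577,-.1446,.004],yawd(-104.0))
im=p["pixels"][150:330,220:460]; cv2.imwrite("pics/sa.png",cv2.resize(im,None,fx=3,fy=3))
```

```text
t 9.82 pos [ 0.5742 -0.1461  0.0624] rot [-1.574e+00 -1.000e-03 -1.815e+00] F [0.3 0.1 1.5] w 0.0879 q [ 0.08  0.38 -0.37  0.   -0.82  1.25]
offset [[-0.0011, 0.0292, 0.0012], [-0.0011, 0.0292, 0.0012]] roll [0.0001, 0.0001]
```

View pics/sa.png

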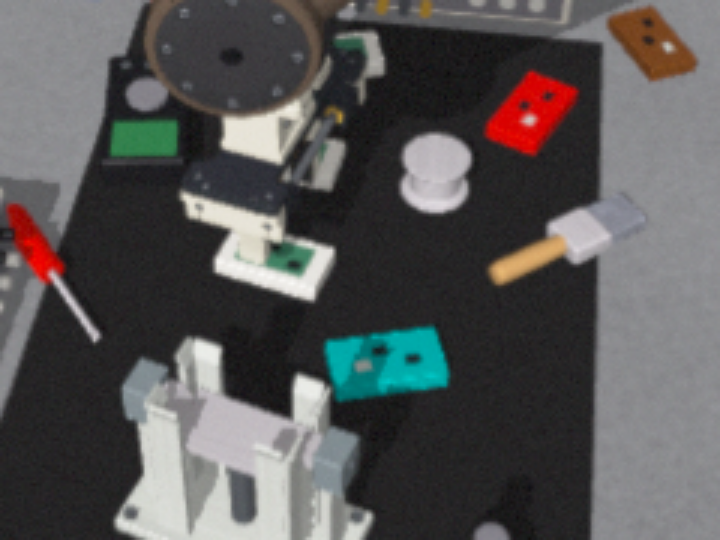

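Emit:
{"fn": "move_arm", "kwargs": {"jaw": [0, 0, 0, 0], "offset": [[-0.001, 0.03, 0.001], [-0.001, 0.015, 0.001], [0, 0, 0], [0, 0, 0]], "roll": [0, 0, 0, 0]}}

```text
t: 10.32
eef_pos: [0.5786, -0.1445, 0.0199]
ee_rot: [-1.569, 0.0, -1.815]
force: [-0.1, 0.6, -0.4]
width: 0.0876
```

Run:
```python
from h import *
st()
plan([.577,-.1446,.003],yawd(-104.0))
```

```text
t 10.32 pos [ 0.5786 -0.1445  0.0199] rot [-1.569  0.    -1.815] F [-0.1  0.6 -0.4] w 0.0876 q [ 0.08  0.44 -0.4   0.   -0.73  1.24]
offset [[0.0005, 0.0169, -0.0015]] roll [0.0004]
```

Emit:
{"fn": "move_arm", "kwargs": {"jaw": [0, 0, 1, 1, 1], "offset": [[0, 0.016, -0.0012], [0, 0, 0], [0, 0, 0], [0, 0, 0], [0, 0, 0]], "roll": [0, 0, 0, 0, 0], "grip_force": 30}}

```text
t: 10.95
eef_pos: [0.5767, -0.1442, 0.0028]
ee_rot: [-1.57, 0.0, -1.815]
force: [0.3, -0.1, 0.5]
width: 0.0633
```

Emit:
{"fn": "move_arm", "kwargs": {"jaw": [1, 1, 1], "offset": [[0, 0, 0], [0, 0, 0], [0, 0, 0]], "roll": [0, 0, 0]}}

```text
t: 11.32
eef_pos: [0.5765, -0.1442, 0.0027]
ee_rot: [-1.571, 0.0, -1.815]
force: [0.3, 0.5, 1.0]
width: 0.0496
```

Run:
```python
from h import *
s=st(); p=s["eef_pos"]
plan([p[0],p[1],.195],start=[*p,s["ee_rot"][2]])
plan([.558,.1185,.195],yawd(-106.8),start=[p[0],p[1],.195,s["ee_rot"][2]])
```

```text
t 11.32 pos [ 0.5765 -0.1442  0.0027] rot [-1.571  0.    -1.815] F [0.3 0.5 1. ] w 0.0496 q [ 0.08  0.46 -0.42  0.   -0.69  1.24]
offset [[-0.0, -0.0481, 0.0], [-0.0, -0.0481, 0.0], [-0.0, -0.0481, 0.0], [-0.0, -0.0481, 0.0]] roll [-0.0, -0.0, -0.0, -0.0]
offset [[-0.0501, -0.0, -0.0163], [-0.0499, -0.0, -0.0168], [-0.0497, -0.0, -0.0173], [-0.0496, -0.0, -0.0178], [-0.0494, -0.0, -0.0183]] roll [0.0098, 0.0098, 0.0098, 0.0098, 0.0098]
```

Emit:
{"fn": "move_arm", "kwargs": {"jaw": [1, 1, 1, 1, 1], "offset": [[0, -0.03, 0], [0, -0.055, 0], [0, -0.055, 0], [0, -0.053, 0], [0, 0, 0]], "roll": [0, 0, 0, 0, 0]}}

```text
t: 11.95
eef_pos: [0.579, -0.1443, 0.2007]
ee_rot: [-1.562, 0.002, -1.815]
force: [-0.4, -0.5, -1.6]
width: 0.0497
```

Run:
```python
from h import *
p=arm.grab_frame("side");  st()
im=p["pixels"][150:330,220:460]; cv2.imwrite("pics/sb.png",cv2.resize(im,None,fx=3,fy=3))
```

```text
t 12.0 pos [ 0.5774 -0.1441  0.1978] rot [-1.567  0.002 -1.815] F [-0.3 -0.4 -0.8] w 0.0496 q [ 0.08  0.25 -0.22 -0.   -1.1   1.24]
```

View pics/sb.png

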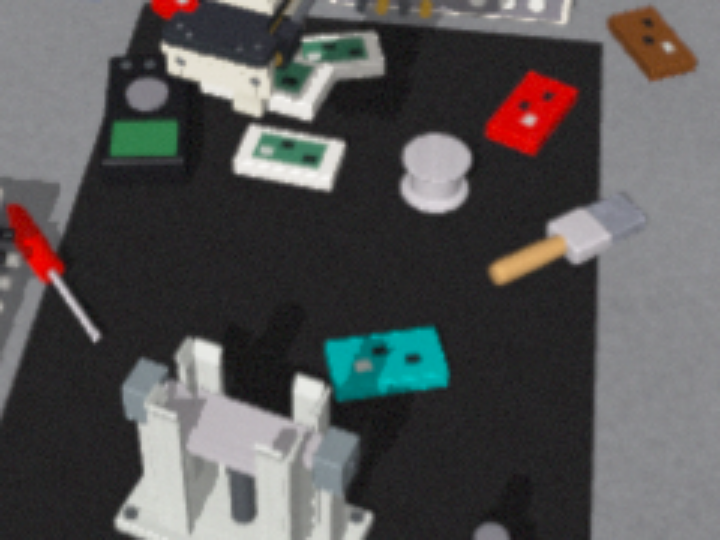

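Emit:
{"fn": "move_arm", "kwargs": {"jaw": [1, 1, 1, 1, 1], "offset": [[-0.0501, 0, -0.0163], [-0.0499, 0, -0.0168], [-0.0497, 0, -0.0173], [-0.0496, 0, -0.0178], [-0.0494, 0, -0.0183]], "roll": [0.0098, 0.0098, 0.0098, 0.0098, 0.0098]}}

```text
t: 12.62
eef_pos: [0.5567, 0.1199, 0.194]
ee_rot: [-1.573, -0.002, -1.865]
force: [0.4, -0.2, -0.8]
width: 0.0497
```

Emit:
{"fn": "move_arm", "kwargs": {"jaw": [1, 1, 1], "offset": [[0, 0, 0], [0, 0, 0], [0, 0, 0]], "roll": [0, 0, 0]}}

```text
t: 13.0
eef_pos: [0.5576, 0.1175, 0.1949]
ee_rot: [-1.572, -0.001, -1.865]
force: [-0.6, -0.4, -0.4]
width: 0.05
```

Run:
```python
from h import *
p=arm.grab_frame("side");  t=arm.grab_frame("top"); st(); pack(p,"sideA.npy"); pack(t,"topA.npy")
plan([.558,.1185,.165],yawd(-106.8))
im=p["pixels"][200:380,210:450]; cv2.imwrite("pics/sc.png",cv2.resize(im,None,fx=3,fy=3))
im=t["pixels"][160:300,170:330]; cv2.imwrite("pics/tc.png",cv2.resize(im,None,fx=4,fy=4))
```

```text
t 13.1 pos [0.5578 0.1174 0.1953] rot [-1.571 -0.    -1.866] F [ 0.3  0.4 -0.2] w 0.0498 q [ 0.55  0.21 -0.27 -0.   -1.09  0.73]
offset [[-0.0011, 0.0303, -0.0002]] roll [-0.0016]
```

View pics/sc.png

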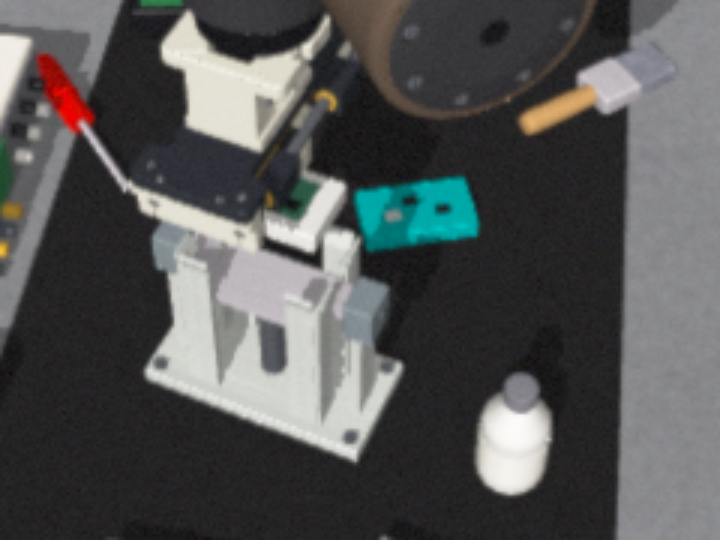

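View pics/tc.png

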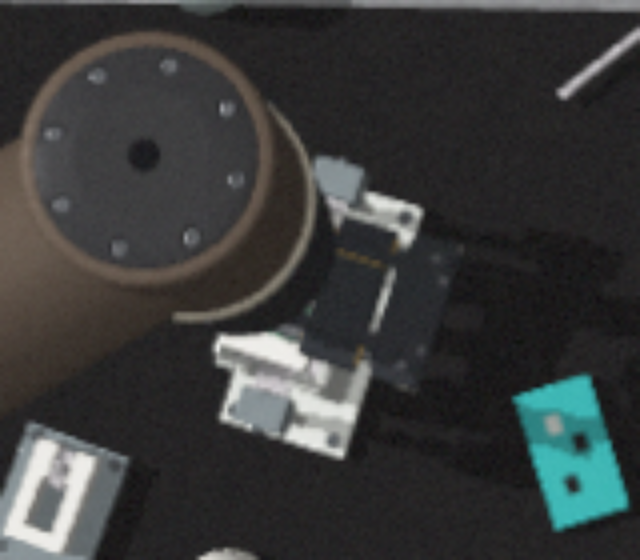

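```bash
cat >> h.py <<'E'
def corners(cx,cy,yaw,L,W,z):
    c,s=np.cos(yaw),np.sin(yaw); return np.array([[cx+c*a*L/2-s*b*W/2,cy+s*a*L/2+c*b*W/2,z] for a,b in((1,1),(1,-1),(-1,-1),(-1,1))])
def overlay(p,boxes,ctr,f,half=(60,50),S=6):
    c0=proj(p,[ctr])[0]; x0,y0=int(c0[0])-half[0],int(c0[1])-half[1]
    x0=max(x0,0);y0=max(y0,0)
    im=cv2.resize(p["pixels"][y0:y0+2*half[1],x0:x0+2*half[0]],None,fx=S,fy=S,interpolation=cv2.INTER_CUBIC)
    for (cx,cy,yaw,L,W,z,col) in boxes:
        q=(proj(p,corners(cx,cy,yaw,L,W,z))-[x0,y0]+.5)*S
        cv2.polylines(im,[q.astype(np.int32)],True,col,1)
    cv2.imwrite(f,im)
E
python3 - <<'E'
from h import *
p=load("sideA.npy"); y=np.radians(-16.9); z=.1926
overlay(p,[(.5578,.1174,y,.09,.05,z,(0,0,255)),(.5578,.1174,y,.09,.05,z+.016,(0,255,255)),(.558,.1185,np.radians(-16.8),.17,.084,.012,(0,255,0)),(.558,.1185,np.radians(-16.8),.093,.053,.141,(255,0,255))],[.558,.1185,.13],"pics/ov.png")
E
```

```text
(no output)
```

View pics/ov.png

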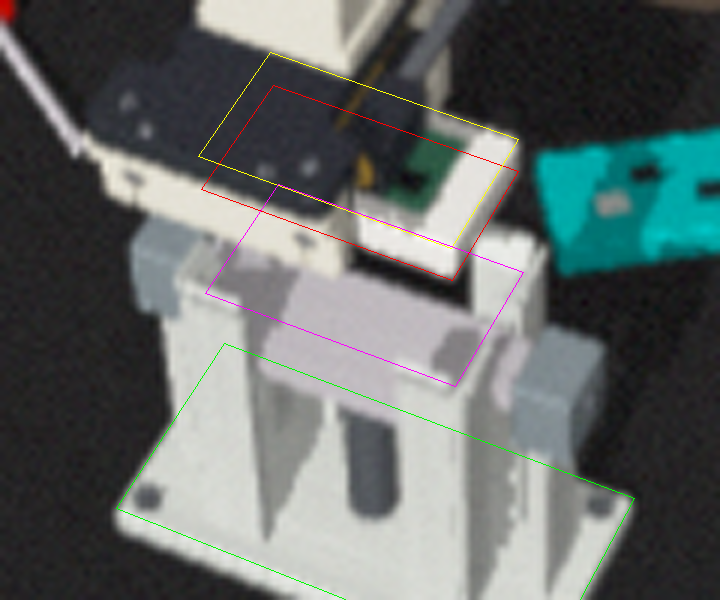

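Emit:
{"fn": "move_arm", "kwargs": {"jaw": [1, 1, 1, 1], "offset": [[-0.001, 0.025, 0], [0, 0.02, 0], [0, 0, 0], [0, 0, 0]], "roll": [-0.0015, 0, 0, 0]}}

```text
t: 13.6
eef_pos: [0.5587, 0.1192, 0.1514]
ee_rot: [-1.57, 0.0, -1.863]
force: [0.5, 0.2, -0.5]
width: 0.0499
```

Run:
```python
from h import *
st()
plan([.558,.1185,.140],yawd(-106.8))
```

```text
t 13.6 pos [0.5587 0.1192 0.1514] rot [-1.57   0.    -1.863] F [ 0.5  0.2 -0.5] w 0.0499 q [ 0.55  0.25 -0.33  0.   -0.99  0.73]
offset [[0.0008, 0.0114, -0.0005]] roll [0.0008]
```

Emit:
{"fn": "move_arm", "kwargs": {"jaw": [1, 1, 1, 1, 1], "offset": [[0.0007, 0.005, -0.0005], [0, 0.005, 0], [0, 0.004, 0], [0, 0, 0], [0, 0, 0]], "roll": [0.001, 0, 0, 0, 0]}}

```text
t: 14.22
eef_pos: [0.5576, 0.119, 0.1366]
ee_rot: [-1.571, -0.0, -1.864]
force: [-0.1, 0.3, -0.2]
width: 0.0493
```

Emit:
{"fn": "move_arm", "kwargs": {"jaw": [1, 1, 1, 1], "offset": [[0, 0.004, 0], [0, 0.003, 0], [0, 0, 0], [0, 0, 0]], "roll": [0, 0, 0, 0]}}

```text
t: 14.72
eef_pos: [0.5575, 0.1189, 0.1296]
ee_rot: [-1.571, -0.0, -1.864]
force: [0.8, -0.3, -0.7]
width: 0.0499
```

Emit:
{"fn": "move_arm", "kwargs": {"jaw": [1, 1, 1, 1], "offset": [[0, 0.003, 0], [0, 0.002, 0], [0, 0, 0], [0, 0, 0]], "roll": [0, 0, 0, 0]}}

```text
t: 15.22
eef_pos: [0.5575, 0.119, 0.1246]
ee_rot: [-1.571, 0.0, -1.864]
force: [0.8, 0.5, 0.9]
width: 0.0497
```

Run:
```python
from h import *
p=arm.grab_frame("side"); st(); y=np.radians(-16.8)
overlay(p,[(.558,.1185,y,.09,.05,.122,(0,0,255))],[.558,.1185,.13],"pics/ov2.png")
```

```text
t 15.28 pos [0.5575 0.1191 0.1246] rot [-1.571  0.    -1.864] F [ 0.7 -0.2  0.9] w 0.0497 q [ 0.55  0.28 -0.36 -0.   -0.94  0.72]
```

View pics/ov2.png

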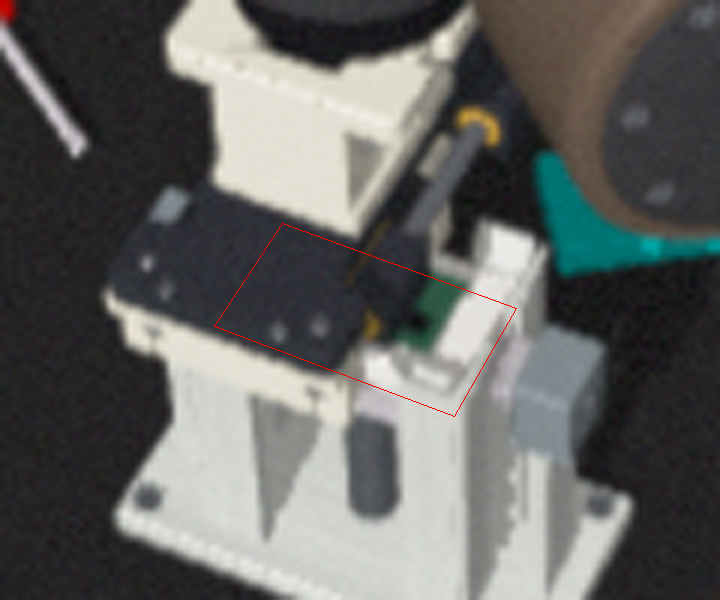

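Emit:
{"fn": "move_arm", "kwargs": {"jaw": [1, 1, 0.5, 0.3, 0.3], "offset": [[0, 0.002, 0], [0, 0, 0], [0, 0, 0], [0, 0, 0], [0, 0, 0]], "roll": [0, 0, 0, 0, 0]}}

```text
t: 15.9
eef_pos: [0.557, 0.1187, 0.1221]
ee_rot: [-1.572, -0.001, -1.864]
force: [0.1, 0.6, -0.2]
width: 0.0602
```

Emit:
{"fn": "move_arm", "kwargs": {"jaw": [0.2, 0.2, 0.2, 0.2, 0.5], "offset": [[0, 0, 0], [0, -0.01, 0], [0, -0.02, 0], [0, -0.03, 0], [0, 0, 0]], "roll": [0, 0, 0, 0, 0]}}

```text
t: 16.52
eef_pos: [0.5591, 0.1196, 0.1858]
ee_rot: [-1.567, 0.003, -1.863]
force: [0.3, -1.2, 0.3]
width: 0.0645
```

Run:
```python
from h import *
p=arm.grab_frame("side"); st(); y=np.radians(-16.8)
overlay(p,[(.558,.1185,y,.09,.05,.135,(0,0,255))],[.558,.1185,.13],"pics/ov3.png")
```

```text
t 16.57 pos [0.5581 0.1193 0.1842] rot [-1.569  0.002 -1.864] F [-0.5 -0.6 -0.9] w 0.0609 q [ 0.55  0.22 -0.29  0.   -1.06  0.72]
```

View pics/ov3.png

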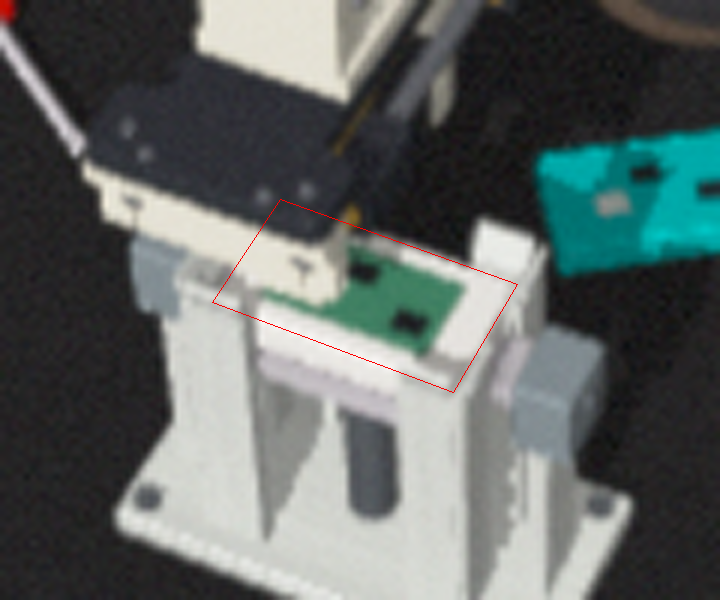

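Emit:
{"fn": "move_arm", "kwargs": {"jaw": [1, 1, 1, 1, 1], "offset": [[0, 0, 0], [0, 0, 0], [0, 0, 0], [0, 0, 0], [0, 0, 0]], "roll": [0, 0, 0, 0, 0]}}

```text
t: 17.2
eef_pos: [0.5574, 0.1189, 0.1824]
ee_rot: [-1.571, -0.0, -1.864]
force: [0.1, 0.4, -0.2]
width: 0.0116
```

Run:
```python
from h import *
st();plan([.558,.1185,.14],yawd(-106.8))
```

```text
t 17.2 pos [0.5574 0.1189 0.1824] rot [-1.571 -0.    -1.864] F [ 0.1  0.4 -0.2] w 0.0116 q [ 0.55  0.22 -0.29 -0.   -1.06  0.72]
offset [[0.0002, 0.0424, 0.0007]] roll [0.0003]
```

Emit:
{"fn": "move_arm", "kwargs": {"jaw": [1, 1, 1, 1, 1], "offset": [[0, 0.02, 0.0007], [0, 0.02, 0], [0, 0.008, 0], [0, 0.008, 0], [0, 0.006, 0]], "roll": [0, 0, 0, 0, 0]}}

```text
t: 17.82
eef_pos: [0.5586, 0.1189, 0.121]
ee_rot: [-1.57, 0.001, -1.863]
force: [-0.8, -0.5, 4.8]
width: 0.0008
```

Emit:
{"fn": "move_arm", "kwargs": {"jaw": [1, 1, 1, 1, 1], "offset": [[0, 0.006, 0], [0, 0.006, 0], [0, 0.002, 0], [0, 0, 0], [0, 0, 0]], "roll": [0, 0, 0, 0, 0]}}

```text
t: 18.45
eef_pos: [0.5585, 0.1189, 0.1069]
ee_rot: [-1.57, 0.0, -1.864]
force: [1.1, -0.4, 3.9]
width: 0.0005
```

Emit:
{"fn": "move_arm", "kwargs": {"jaw": [1, 1, 0.5, 0, 0], "offset": [[0, -0.01, 0], [0, -0.02, 0], [0, -0.04, 0], [0, -0.05, 0], [0, 0, 0]], "roll": [0, 0, 0, 0, 0]}}

```text
t: 19.08
eef_pos: [0.5597, 0.1195, 0.2311]
ee_rot: [-1.566, 0.005, -1.863]
force: [0.3, 0.0, -1.0]
width: 0.0251
```

Run:
```python
from h import *
p=arm.grab_frame("side"); st(); y=np.radians(-16.8)
overlay(p,[(.558,.1185,y,.09,.05,.115,(0,0,255))],[.558,.1185,.13],"pics/ov4.png")
t=arm.grab_frame("top"); mods(t)
```

```text
t 19.12 pos [0.5584 0.1192 0.2286] rot [-1.569  0.003 -1.864] F [-0.4 -0.1 -1.7] w 0.0288 q [ 0.55  0.19 -0.22 -0.   -1.16  0.73]
module [ 0.5624 -0.4196  0.0918  0.0538 16.2202]
module [ 0.5832 -0.2734  0.0921  0.0529 -7.5238]
```

View pics/ov4.png

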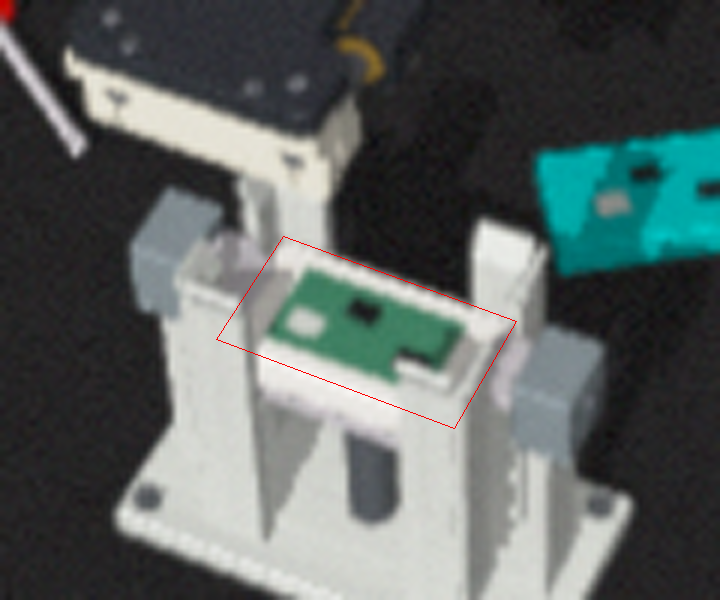

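Run:
```python
from h import *
plan([.5832,-.2733,.225],yawd(-97.5))
```

```text
offset [[0.046, 0.0002, 0.0172], [0.0463, 0.0002, 0.0163], [0.0467, 0.0002, 0.0153], [0.047, 0.0002, 0.0144], [0.0472, 0.0002, 0.0134]] roll [-0.0203, -0.0203, -0.0203, -0.0203, -0.0203]
offset [[0.0475, 0.0002, 0.0125], [0.0477, 0.0002, 0.0115], [0.048, 0.0002, 0.0105]] roll [-0.0203, -0.0203, -0.0203]
```

Emit:
{"fn": "move_arm", "kwargs": {"jaw": [0, 0, 0, 0, 0], "offset": [[0.046, 0, 0.0172], [0.0463, 0, 0.0163], [0.0467, 0, 0.0153], [0.047, 0, 0.0144], [0.0472, 0, 0.0134]], "roll": [-0.0203, -0.0203, -0.0203, -0.0203, -0.0203]}}

```text
t: 19.8
eef_pos: [0.573, -0.1277, 0.225]
ee_rot: [-1.574, -0.0, -1.762]
force: [-0.1, -0.1, -0.0]
width: 0.0824
```

Emit:
{"fn": "move_arm", "kwargs": {"jaw": [0, 0, 0, 0, 0], "offset": [[0.0475, 0, 0.0125], [0.0477, 0, 0.0115], [0.048, 0, 0.0105], [0, 0.04, 0], [0, 0, 0]], "roll": [-0.0203, -0.0203, -0.0203, 0, 0]}}

```text
t: 20.42
eef_pos: [0.5805, -0.273, 0.1819]
ee_rot: [-1.58, 0.001, -1.703]
force: [-0.6, 0.2, 0.9]
width: 0.0878
```

Run:
```python
from h import *
p=arm.grab_frame("side"); t=arm.grab_frame("top"); st(); mods(t)
cv2.imwrite("pics/s6.png",p["pixels"]); cv2.imwrite("pics/t6.png",cv2.resize(t["pixels"][180:290,190:350],None,fx=5,fy=5,interpolation=cv2.INTER_CUBIC))
plan([.5832,-.2733,.03],yawd(-97.5))
```

```text
t 20.52 pos [ 0.5833 -0.273   0.1863] rot [-1.573 -0.    -1.701] F [-0.1  0.5  1. ] w 0.0877 q [-0.14  0.34 -0.12  0.   -1.12  1.58]
module [  0.58    -0.275    0.0891   0.0543 -12.4582]
offset [[0.0001, 0.0521, -0.0], [0.0001, 0.0521, -0.0], [0.0001, 0.0521, -0.0]] roll [0.0003, 0.0003, 0.0003]
```

View pics/t6.png

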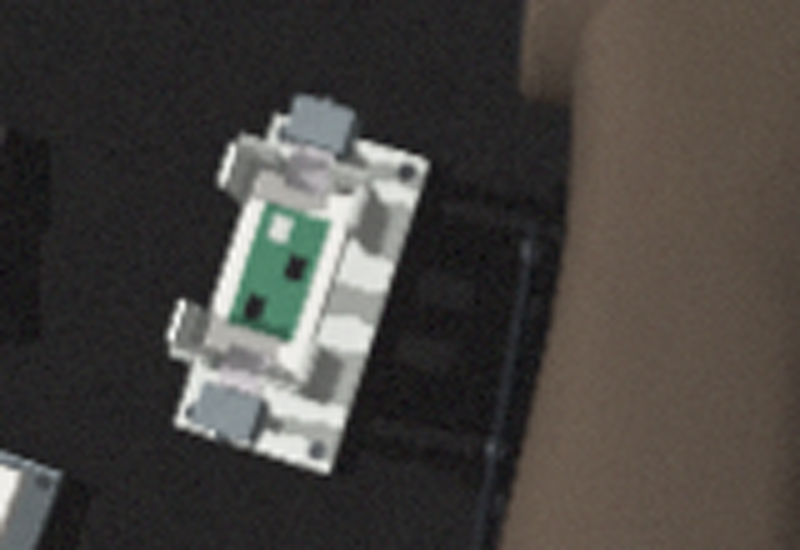

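View pics/s6.png

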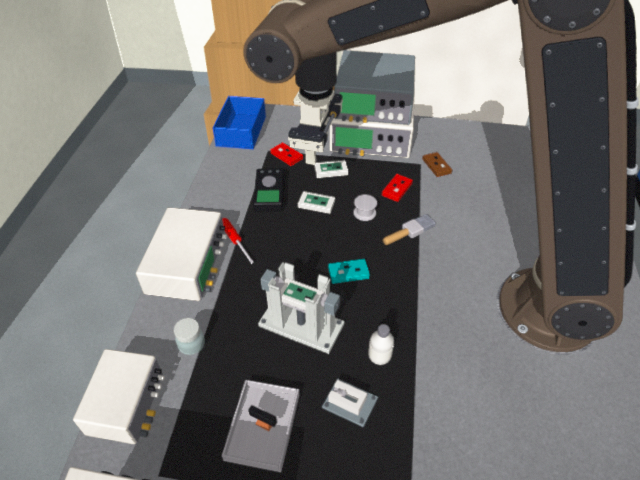

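Emit:
{"fn": "move_arm", "kwargs": {"jaw": [0, 0, 0, 0, 0], "offset": [[0, 0.055, 0], [0, 0.055, 0], [0, 0.045, 0], [0, 0.01, 0], [0, 0, 0]], "roll": [0, 0, 0, 0, 0]}}

```text
t: 21.15
eef_pos: [0.5849, -0.2731, 0.0229]
ee_rot: [-1.57, -0.001, -1.7]
force: [0.7, -0.3, 0.0]
width: 0.0876
```

Run:
```python
from h import *
p=arm.grab_frame("side"); st(); y=np.radians(-7.5)
overlay(p,[(.5832,-.2733,y,.09,.05,.016,(0,0,255))],[.5832,-.2733,.016],"pics/ov5.png")
plan([.5832,-.2733,.0035],yawd(-97.5))
```

```text
t 21.2 pos [ 0.5855 -0.2733  0.0238] rot [-1.568e+00 -1.000e-03 -1.700e+00] F [ 0.1 -0.2  0.3] w 0.0875 q [-0.14  0.5  -0.28  0.   -0.79  1.58]
offset [[0.0002, 0.0203, -0.0023]] roll [0.0016]
```

View pics/ov5.png

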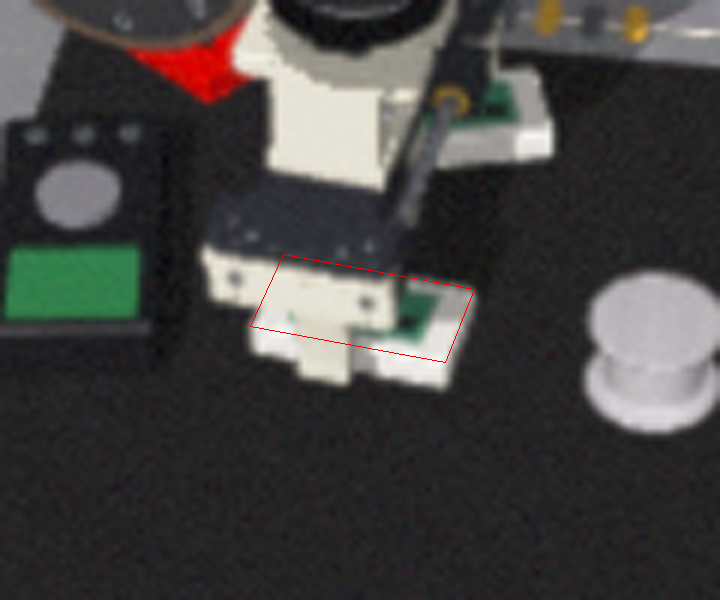

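Emit:
{"fn": "move_arm", "kwargs": {"jaw": [0, 0, 0], "offset": [[0, 0.018, -0.002], [0, 0, 0], [0, 0, 0]], "roll": [0.0015, 0, 0]}}

```text
t: 21.58
eef_pos: [0.583, -0.2733, 0.0055]
ee_rot: [-1.568, -0.0, -1.702]
force: [0.2, 1.1, -0.3]
width: 0.0878
```

Emit:
{"fn": "move_arm", "kwargs": {"jaw": [0.5, 1, 1, 1, 1], "offset": [[0, 0.001, 0], [0, 0, 0], [0, 0, 0], [0, 0, 0], [0, 0, 0]], "roll": [0, 0, 0, 0, 0], "grip_force": 30}}

```text
t: 22.2
eef_pos: [0.5818, -0.2731, 0.0026]
ee_rot: [-1.571, -0.0, -1.703]
force: [-0.1, 0.2, 0.3]
width: 0.0494
```

Emit:
{"fn": "move_arm", "kwargs": {"jaw": [1, 1, 1], "offset": [[0, 0, 0], [0, 0, 0], [0, 0, 0]], "roll": [0, 0, 0]}}

```text
t: 22.58
eef_pos: [0.5817, -0.2731, 0.0025]
ee_rot: [-1.571, 0.0, -1.703]
force: [1.2, 0.4, 0.3]
width: 0.0493
```

Run:
```python
from h import *
s=st(); p=s["eef_pos"]
plan([.558,.1185,.2],yawd(-106.8),start=[p[0],p[1],.20,s["ee_rot"][2]])
```

```text
t 22.57 pos [ 0.5817 -0.2731  0.0025] rot [-1.571  0.    -1.703] F [1.2 0.4 0.3] w 0.0493 q [-0.14  0.52 -0.31 -0.   -0.75  1.57]
offset [[-0.0481, -0.0, -0.0094], [-0.0479, -0.0, -0.0104], [-0.0477, -0.0, -0.0113], [-0.0475, -0.0, -0.0123], [-0.0472, -0.0, -0.0132]] roll [0.0201, 0.0201, 0.0201, 0.0201, 0.0201]
offset [[-0.0469, -0.0, -0.0142], [-0.0466, -0.0, -0.0151], [-0.0463, -0.0, -0.0161]] roll [0.0201, 0.0201, 0.0201]
```

Emit:
{"fn": "move_arm", "kwargs": {"jaw": [1, 1, 1, 1, 1], "offset": [[0, -0.03, 0], [0, -0.055, 0], [0, -0.055, 0], [0, -0.055, 0], [0, 0, 0]], "roll": [0, 0, 0, 0, 0]}}

```text
t: 23.2
eef_pos: [0.5843, -0.2738, 0.2032]
ee_rot: [-1.561, -0.001, -1.702]
force: [-0.1, 0.2, -1.4]
width: 0.0495
```

Emit:
{"fn": "move_arm", "kwargs": {"jaw": [1, 1, 1, 1, 1], "offset": [[-0.0481, 0, -0.0094], [-0.0479, 0, -0.0104], [-0.0477, 0, -0.0113], [-0.0475, 0, -0.0123], [-0.0472, 0, -0.0132]], "roll": [0.0201, 0.0201, 0.0201, 0.0201, 0.0201]}}

```text
t: 23.82
eef_pos: [0.566, -0.0269, 0.1967]
ee_rot: [-1.572, -0.0, -1.804]
force: [1.1, 0.3, -0.4]
width: 0.0494
```

Emit:
{"fn": "move_arm", "kwargs": {"jaw": [1, 1, 1, 1, 1], "offset": [[-0.0469, 0, -0.0142], [-0.0466, 0, -0.0151], [-0.0463, 0, -0.0161], [0, 0, 0], [0, 0, 0]], "roll": [0.0201, 0.0201, 0.0201, 0, 0]}}

```text
t: 24.45
eef_pos: [0.5572, 0.1184, 0.1967]
ee_rot: [-1.572, -0.001, -1.863]
force: [0.4, 0.6, -1.5]
width: 0.0496
```

Run:
```python
from h import *
p=arm.grab_frame("side"); s=st(); y=s["ee_rot"][2]+np.pi/2; c=np.array(s["eef_pos"])+[.0014,-.0004,0]
overlay(p,[(c[0],c[1],y,.09,.05,c[2]-.0025,(0,0,255)),(c[0],c[1],y,.09,.05,c[2]+.0135,(0,255,255))],[.558,.1185,.13],"pics/ov6.png")
plan([.5566,.1189,.15],yawd(-106.8))
```

```text
t 24.5 pos [0.5574 0.1178 0.1969] rot [-1.572e+00 -1.000e-03 -1.864e+00] F [-0.4 -0.3 -0.8] w 0.0497 q [ 0.55  0.21 -0.27 -0.   -1.1   0.73]
offset [[-0.0008, 0.0469, -0.0011]] roll [0.0004]
```

View pics/ov6.png

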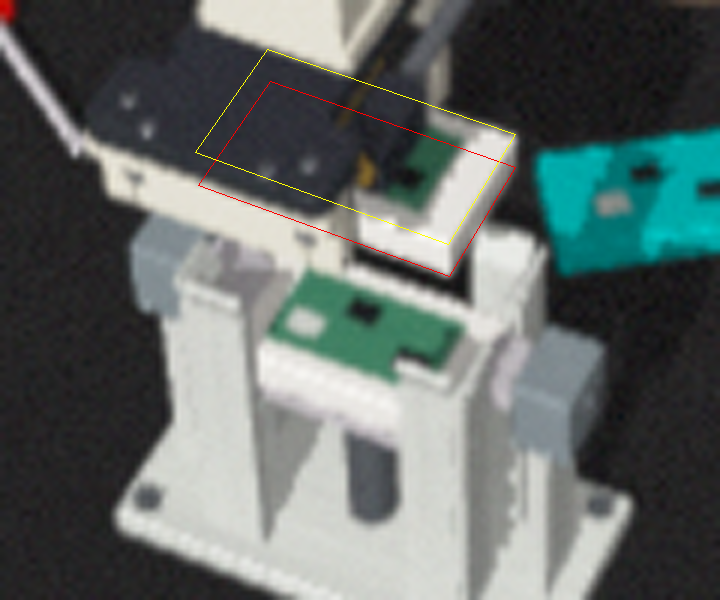

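Emit:
{"fn": "move_arm", "kwargs": {"jaw": [1, 1, 1, 1], "offset": [[-0.0005, 0.025, -0.001], [0, 0.02, 0], [0, 0, 0], [0, 0, 0]], "roll": [0, 0, 0, 0]}}

```text
t: 25.0
eef_pos: [0.5575, 0.1185, 0.1533]
ee_rot: [-1.57, 0.0, -1.864]
force: [0.8, 0.4, -1.2]
width: 0.0496
```

Run:
```python
from h import *
arm.grab_frame("side"); arm.grab_frame("side"); st(); plan([.5566,.1189,.135],yawd(-106.8))
```

```text
t 25.1 pos [0.5576 0.119  0.1536] rot [-1.570e+00  1.000e-03 -1.864e+00] F [-0.   0.5 -1.4] w 0.0496 q [ 0.55  0.25 -0.33  0.   -1.    0.72]
offset [[0.0004, 0.0186, -0.001]] roll [-0.0001]
```

Emit:
{"fn": "move_arm", "kwargs": {"jaw": [1, 1, 1, 1, 1], "offset": [[0, 0.008, -0.0008], [0, 0.006, 0], [0, 0.005, 0], [0, 0.003, 0], [0, 0, 0]], "roll": [0, 0, 0, 0, 0]}}

```text
t: 25.72
eef_pos: [0.5561, 0.1193, 0.1302]
ee_rot: [-1.571, -0.0, -1.863]
force: [0.3, 0.2, -1.0]
width: 0.0497
```

Emit:
{"fn": "move_arm", "kwargs": {"jaw": [1, 1, 1, 1], "offset": [[0, 0.003, 0], [0, 0.003, 0], [0, 0, 0], [0, 0, 0]], "roll": [0, 0, 0, 0]}}

```text
t: 26.22
eef_pos: [0.5566, 0.1196, 0.1248]
ee_rot: [-1.57, 0.001, -1.864]
force: [2.1, 1.4, 1.3]
width: 0.0501
```

Emit:
{"fn": "move_arm", "kwargs": {"jaw": [1, 1, 0.5, 0.3, 0.3], "offset": [[0, 0.002, 0], [0, 0, 0], [0, 0, 0], [0, 0, 0], [0, 0, 0]], "roll": [0, 0, 0, 0, 0]}}

```text
t: 26.85
eef_pos: [0.5554, 0.119, 0.1219]
ee_rot: [-1.572, -0.001, -1.864]
force: [-0.1, 0.1, 0.0]
width: 0.06
```

Emit:
{"fn": "move_arm", "kwargs": {"jaw": [0.2, 0.2, 0.2, 0.5, 1], "offset": [[0, 0, 0], [0, -0.01, 0], [0, -0.02, 0], [0, -0.03, 0], [0, 0, 0]], "roll": [0, 0, 0, 0, 0]}}

```text
t: 27.48
eef_pos: [0.5578, 0.12, 0.1858]
ee_rot: [-1.567, 0.003, -1.863]
force: [-0.1, 1.1, 0.3]
width: 0.0553
```

Run:
```python
from h import *
p=arm.grab_frame("side"); st(); y=np.radians(-16.8)
overlay(p,[(.558,.1185,y,.09,.05,.135,(0,0,255))],[.558,.1185,.13],"pics/ov7.png")
plan([.558,.1185,.14],yawd(-106.8))
```

```text
t 27.52 pos [0.5569 0.1197 0.1842] rot [-1.569  0.002 -1.864] F [-0.1  0.3 -0.9] w 0.0515 q [ 0.56  0.22 -0.29  0.   -1.06  0.72]
offset [[0.0008, 0.0442, 0.0014]] roll [0.0004]
```

View pics/ov7.png

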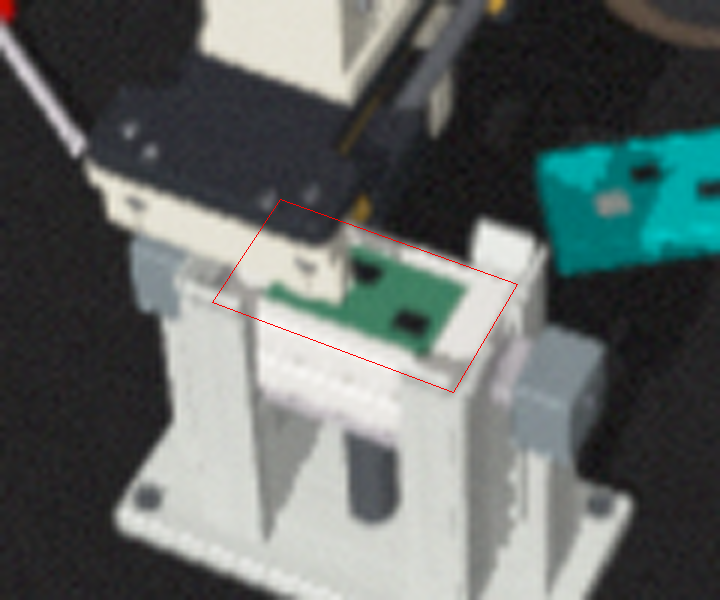

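Emit:
{"fn": "move_arm", "kwargs": {"jaw": [1, 1, 1, 1, 1], "offset": [[0.0008, 0, 0.0012], [0, 0, 0], [0, 0, 0], [0, 0.02, 0], [0, 0.02, 0]], "roll": [0, 0, 0, 0, 0]}}

```text
t: 28.15
eef_pos: [0.5572, 0.1183, 0.142]
ee_rot: [-1.571, 0.0, -1.864]
force: [-0.6, -0.7, -0.3]
width: 0.0029
```

Emit:
{"fn": "move_arm", "kwargs": {"jaw": [1, 1, 1, 1, 1], "offset": [[0, 0.006, 0], [0, 0.006, 0], [0, 0.006, 0], [0, 0.006, 0], [0, 0, 0]], "roll": [0, 0, 0, 0, 0]}}

```text
t: 28.78
eef_pos: [0.5572, 0.1184, 0.1183]
ee_rot: [-1.571, 0.0, -1.864]
force: [1.2, 0.9, 1.4]
width: 0.0006
```

Emit:
{"fn": "move_arm", "kwargs": {"jaw": [1, 1, 1, 1, 1], "offset": [[0, 0.006, 0], [0, 0.006, 0], [0, 0, 0], [0, 0, 0], [0, 0, 0]], "roll": [0, 0, 0, 0, 0]}}

```text
t: 29.4
eef_pos: [0.5572, 0.1183, 0.1067]
ee_rot: [-1.571, 0.0, -1.864]
force: [-0.2, 0.8, 3.3]
width: 0.0002
```

Emit:
{"fn": "move_arm", "kwargs": {"jaw": [1, 1, 0.5, 0, 0], "offset": [[0, -0.01, 0], [0, -0.02, 0], [0, -0.04, 0], [0, -0.05, 0], [0, 0, 0]], "roll": [0, 0, 0, 0, 0]}}

```text
t: 30.02
eef_pos: [0.5587, 0.1188, 0.231]
ee_rot: [-1.566, 0.004, -1.863]
force: [0.5, -0.4, -0.9]
width: 0.0247
```

Run:
```python
from h import *
p=arm.grab_frame("side"); st(); y=np.radians(-16.8)
overlay(p,[(.558,.1185,y,.09,.05,.115,(0,0,255)),(.558,.1185,y,.09,.05,.099,(0,255,0)),(.558,.1185,y,.09,.05,.083,(0,255,255))],[.558,.1185,.13],"pics/ov8.png")
t=arm.grab_frame("top"); mods(t)
plan([.5624,-.4195,.225],yawd(16.3-90))
```

```text
t 30.07 pos [0.5574 0.1185 0.2285] rot [-1.569  0.002 -1.864] F [-0.4  0.1 -0.1] w 0.0289 q [ 0.55  0.18 -0.22 -0.   -1.16  0.73]
module [ 0.5624 -0.4196  0.0918  0.0538 16.2202]
offset [[0.0513, 0.0002, 0.0161], [0.0521, 0.0002, 0.0131], [0.0528, 0.0002, 0.0101], [0.0533, 0.0002, 0.007], [0.0536, 0.0002, 0.0039]] roll [-0.0578, -0.0578, -0.0578, -0.0578, -0.0578]
offset [[0.0538, 0.0002, 0.0008], [0.0537, 0.0002, -0.0023], [0.0535, 0.0002, -0.0054], [0.0531, 0.0002, -0.0085], [0.0525, 0.0002, -0.0115]] roll [-0.0578, -0.0578, -0.0578, -0.0578, -0.0578]
```

View pics/ov8.png

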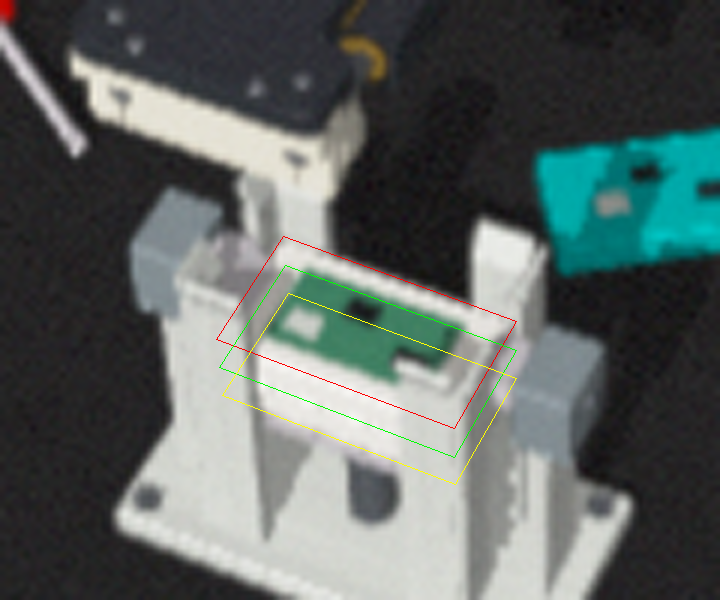

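Run:
```python
from h import *
s=load("side0.npy"); t=load("top0.npy")
print("front bottom z0",topl(s,[(333,151),(412,157)],0).round(3))
print("front top edge of lower box approx",[topl(s,[(333,119),(412,124)],z).round(3).tolist() for z in (0.08,.1,.12)])
print("top view knobs px",[topl(t,[(487,245),(487,296),(493,232),(497,328)],z).round(3).tolist() for z in (0.0,.05,.1)])
c,si=np.cos(np.radians(-73.7)),np.sin(np.radians(-73.7))
for a in (-1,1):
  for b in (-1,1):
    print("body corner",round(.5624+c*a*.0965-si*b*.039,3),round(-.4195+si*a*.0965+c*b*.039,3))
im=s["pixels"][90:200,230:450]; cv2.imwrite("pics/inst.png",cv2.resize(im,None,fx=3.5,fy=3.5,interpolation=cv2.INTER_CUBIC))
im=t["pixels"][200:340,430:540]; cv2.imwrite("pics/inst2.png",cv2.resize(im,None,fx=4,fy=4,interpolation=cv2.INTER_CUBIC))
```

```text
front bottom z0 [[ 0.567 -0.514  0.   ]
 [ 0.33  -0.519  0.   ]]
front top edge of lower box approx [[[0.575, -0.565, 0.08], [0.34, -0.574, 0.08]], [[0.571, -0.536, 0.1], [0.342, -0.544, 0.1]], [[0.568, -0.506, 0.12], [0.344, -0.514, 0.12]]]
top view knobs px [[[0.551, -0.506, 0.0], [0.416, -0.505, 0.0], [0.585, -0.523, 0.0], [0.332, -0.531, 0.0]], [[0.546, -0.49, 0.05], [0.416, -0.489, 0.05], [0.58, -0.506, 0.05], [0.335, -0.514, 0.05]], [[0.542, -0.474, 0.1], [0.416, -0.473, 0.1], [0.574, -0.49, 0.1], [0.338, -0.498, 0.1]]]
body corner 0.498 -0.338
body corner 0.573 -0.316
body corner 0.552 -0.523
body corner 0.627 -0.501
```

View pics/inst.png

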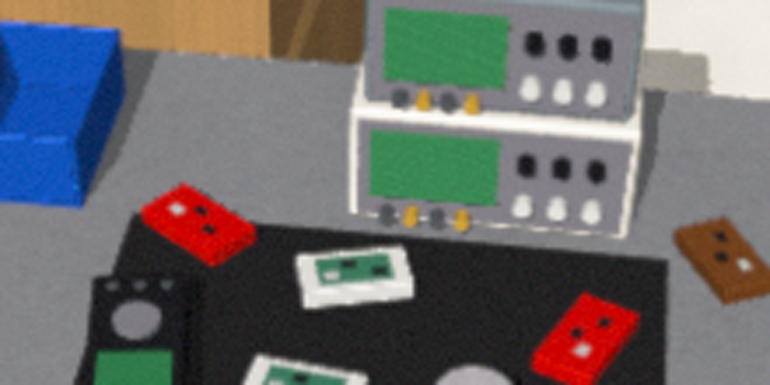

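View pics/inst2.png

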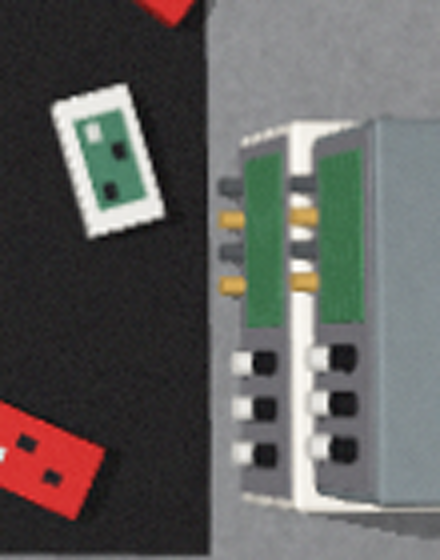

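Run:
```python
from h import *
p=load("sideA.npy"); yt=-1.866; x,y,z=.5578,.1174,.1953
b=[]
for zz,col in ((.066,(0,0,255)),(.10,(0,255,255)),(.15,(0,255,0))):
    b.append((x,y,yt,.193,.078,z+zz,col))
b.append((x,y,yt,.13,.02,z,(255,0,255)))
overlay(p,b,[x,y,.25],"pics/ov9.png",half=(80,75),S=5)
t=load("topA.npy"); overlay(t,b,[x,y,.25],"pics/ov10.png",half=(80,70),S=4)
```

```text
(no output)
```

View pics/ov9.png

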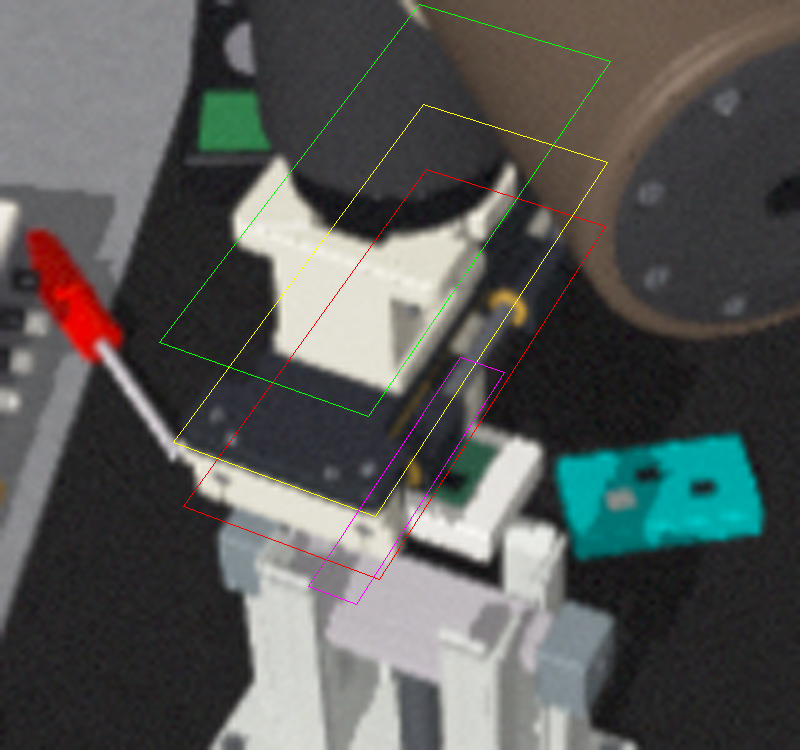

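View pics/ov10.png

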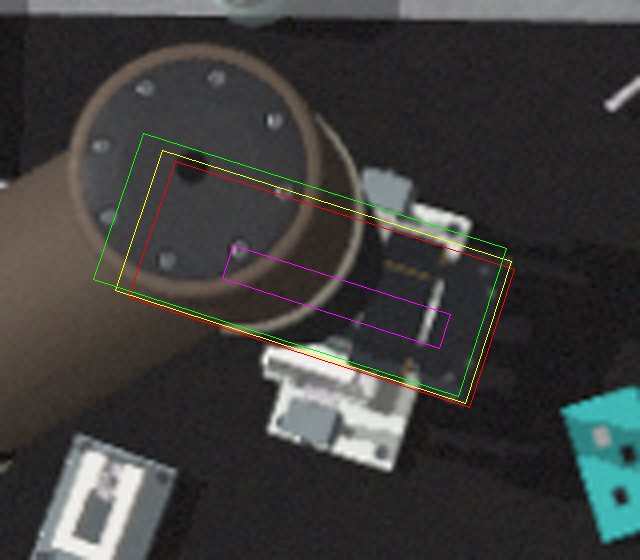

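Run:
```python
from h import *
plan([.5582,-.4051,.225],yawd(16.3-90))
```

```text
offset [[0.05, 0.0002, 0.0153], [0.0508, 0.0002, 0.0124], [0.0515, 0.0002, 0.0094], [0.0519, 0.0002, 0.0064], [0.0522, 0.0002, 0.0034]] roll [-0.0578, -0.0578, -0.0578, -0.0578, -0.0578]
offset [[0.0523, 0.0002, 0.0004], [0.0523, 0.0002, -0.0026], [0.052, 0.0002, -0.0056], [0.0516, 0.0002, -0.0086], [0.051, 0.0002, -0.0116]] roll [-0.0578, -0.0578, -0.0578, -0.0578, -0.0578]
```

Emit:
{"fn": "move_arm", "kwargs": {"jaw": [0, 0, 0, 0, 0], "offset": [[0.05, 0, 0.0153], [0.0508, 0, 0.0124], [0.0515, 0, 0.0094], [0.0519, 0, 0.0064], [0.0522, 0, 0.0034]], "roll": [-0.0578, -0.0578, -0.0578, -0.0578, -0.0578]}}

```text
t: 30.75
eef_pos: [0.5568, -0.1448, 0.2251]
ee_rot: [-1.574, 0.0, -1.573]
force: [0.7, -0.4, 0.2]
width: 0.083
```

Emit:
{"fn": "move_arm", "kwargs": {"jaw": [0, 0, 0, 0, 0], "offset": [[0.0523, 0, 0.0004], [0.0523, 0, -0.0026], [0.052, 0, -0.0056], [0.0516, 0, -0.0086], [0.051, 0, -0.0116]], "roll": [-0.0578, -0.0578, -0.0578, -0.0578, -0.0578]}}

```text
t: 31.38
eef_pos: [0.5581, -0.406, 0.2246]
ee_rot: [-1.573, 0.002, -1.284]
force: [1.4, -0.4, 0.3]
width: 0.0877
```

Emit:
{"fn": "move_arm", "kwargs": {"jaw": [0, 0, 0], "offset": [[0, 0, 0], [0, 0, 0], [0, 0, 0]], "roll": [0, 0, 0]}}

```text
t: 31.75
eef_pos: [0.5591, -0.4038, 0.2262]
ee_rot: [-1.571, 0.001, -1.285]
force: [0.3, 0.0, -0.4]
width: 0.0873
```

Run:
```python
from h import *
p=arm.grab_frame("side"); t=arm.grab_frame("top"); s=st(); mods(t); e=s["eef_pos"]
cv2.imwrite("pics/s11.png",p["pixels"]); cv2.imwrite("pics/t11.png",t["pixels"])
overlay(p,[(.5624,-.4195,np.radians(16.3),.09,.05,.016,(0,0,255)),(.5582,-.4051,np.radians(-73.7),.193,.078,.07,(0,255,255))],[.56,-.42,.06],"pics/ov12.png")
plan([.5582,-.4051,.14],yawd(16.3-90))
```

```text
t 31.85 pos [ 0.5595 -0.4037  0.2268] rot [-1.571  0.    -1.284] F [-1.1  0.1 -0.2] w 0.0879 q [-0.34  0.38  0.05 -0.   -1.24  2.2 ]
offset [[0.0005, 0.0434, -0.0008], [0.0005, 0.0434, -0.0008]] roll [0.001, 0.001]
```

View pics/ov12.png

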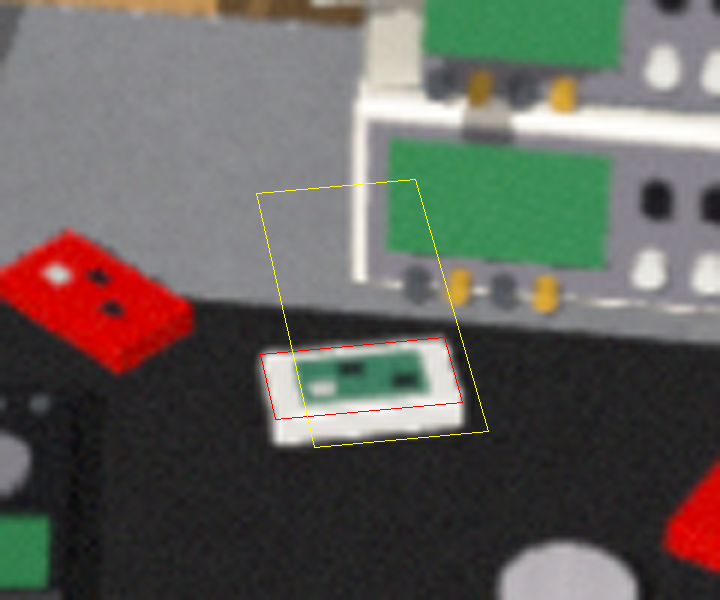

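View pics/t11.png

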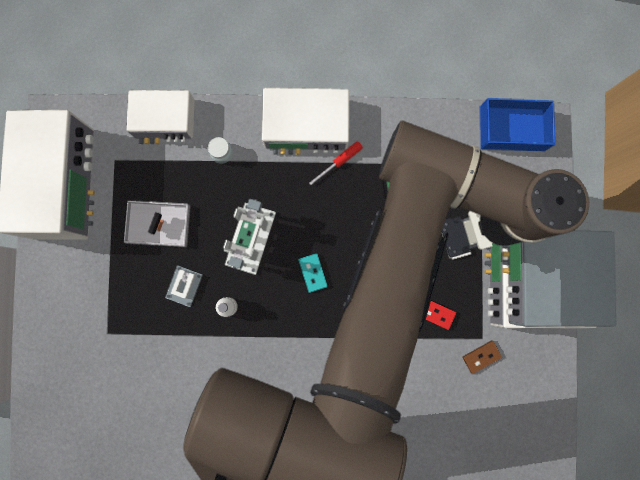

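View pics/s11.png

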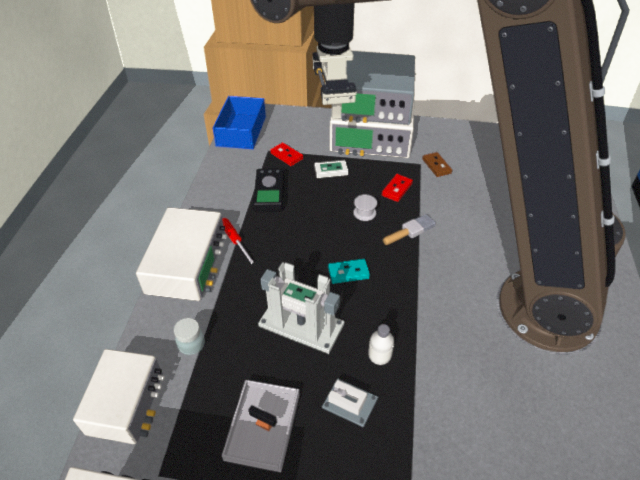

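Run:
```python
from h import *
t=arm.grab_frame("top")
for z in (.3,.4,.5,.6,.7): print(z,topl(t,[(555,200),(490,195),(587,200),(400,125)],z)[:,:2].round(3).tolist())
# instrument top: shot top0
t0=load("top0.npy")
for z in (.1,.15,.2,.25,.3): print(z,topl(t0,[(525,232),(613,232),(527,327)],z)[:,:2].round(3).tolist())
s=load("side0.npy")
for z in (.1,.15,.2,.25,.3): print('s',z,topl(s,[(335,86),(413,96),(342,52)],z)[:,:2].round(3).tolist())
```

```text
0.3 [[0.623, -0.563], [0.631, -0.419], [0.625, -0.635], [0.778, -0.227]]
0.4 [[0.606, -0.518], [0.613, -0.387], [0.607, -0.584], [0.748, -0.211]]
0.5 [[0.589, -0.473], [0.595, -0.355], [0.59, -0.534], [0.717, -0.195]]
0.6 [[0.571, -0.429], [0.577, -0.322], [0.572, -0.483], [0.687, -0.179]]
0.7 [[0.554, -0.384], [0.559, -0.29], [0.555, -0.432], [0.656, -0.163]]
0.1 [[0.576, -0.572], [0.579, -0.804], [0.341, -0.574]]
0.15 [[0.57, -0.552], [0.574, -0.776], [0.344, -0.554]]
0.2 [[0.564, -0.533], [0.568, -0.749], [0.347, -0.535]]
0.25 [[0.559, -0.514], [0.562, -0.721], [0.35, -0.515]]
0.3 [[0.553, -0.494], [0.556, -0.693], [0.353, -0.496]]
s 0.1 [[0.588, -0.721], [0.342, -0.698], [0.592, -0.953]]
s 0.15 [[0.579, -0.636], [0.346, -0.615], [0.583, -0.855]]
s 0.2 [[0.569, -0.552], [0.35, -0.531], [0.573, -0.757]]
s 0.25 [[0.56, -0.467], [0.354, -0.448], [0.563, -0.66]]
s 0.3 [[0.55, -0.382], [0.358, -0.365], [0.553, -0.562]]
```

Emit:
{"fn": "move_arm", "kwargs": {"jaw": [0, 0, 0, 0, 0], "offset": [[0.001, 0.055, -0.0016], [0, 0.055, 0], [0, 0.03, 0], [0, 0, 0], [0, 0, 0]], "roll": [0.001, 0, 0, 0, 0]}}

```text
t: 32.52
eef_pos: [0.5592, -0.4065, 0.0885]
ee_rot: [-1.569, -0.002, -1.286]
force: [-0.2, 0.5, -0.1]
width: 0.0875
```

Run:
```python
from h import *
p=arm.grab_frame("side"); t=arm.grab_frame("top"); s=st(); 
cv2.imwrite("pics/t13.png",cv2.resize(t["pixels"][170:310,420:540],None,fx=4,fy=4,interpolation=cv2.INTER_CUBIC))
cv2.imwrite("pics/s13.png",cv2.resize(p["pixels"][80:200,240:420],None,fx=4,fy=4,interpolation=cv2.INTER_CUBIC))
plan([.5582,-.4051,.03],yawd(16.3-90))
```

```text
t 32.62 pos [ 0.5593 -0.4067  0.089 ] rot [-1.568 -0.002 -1.286] F [-0.6 -0.6 -0.3] w 0.0874 q [-0.35  0.49 -0.12  0.   -0.96  2.2 ]
offset [[-0.0009, 0.0295, -0.0003], [-0.0009, 0.0295, -0.0003]] roll [0.0001, 0.0001]
```

View pics/s13.png

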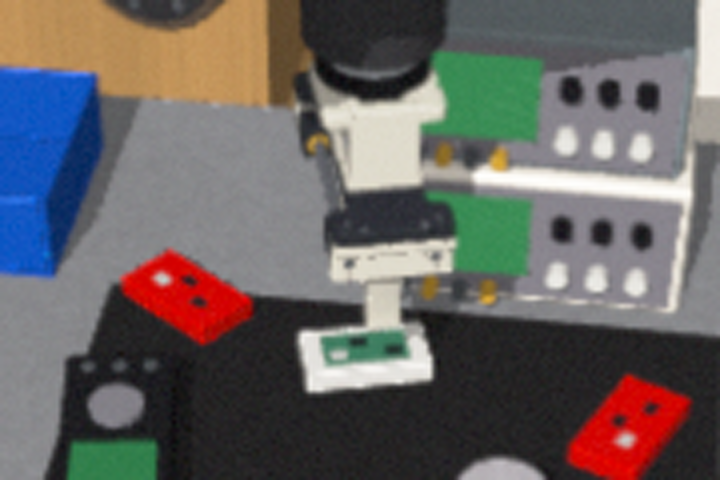

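View pics/t13.png

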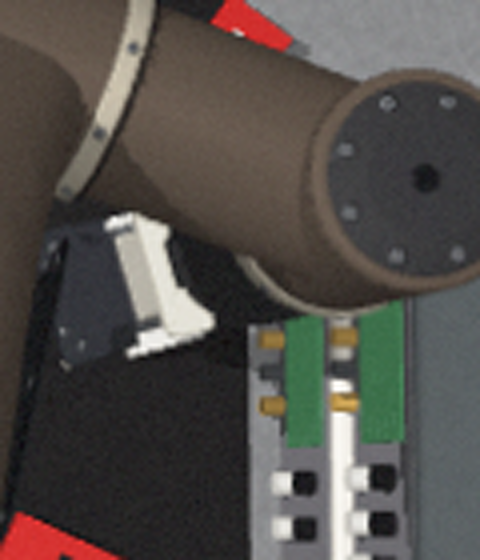

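Emit:
{"fn": "move_arm", "kwargs": {"jaw": [0, 0, 0, 0, 0], "offset": [[-0.0018, 0.03, -0.0006], [0, 0.02, 0], [0, 0.015, 0], [0, 0, 0], [0, 0, 0]], "roll": [0, 0, 0, 0, 0]}}

```text
t: 33.25
eef_pos: [0.5577, -0.4051, 0.0227]
ee_rot: [-1.57, -0.001, -1.286]
force: [-0.4, -0.4, 1.1]
width: 0.0877
```

Run:
```python
from h import *
p=arm.grab_frame("side"); p=arm.grab_frame("side"); s=st(); 
overlay(p,[(.5624,-.4195,np.radians(16.3),.09,.05,.016,(0,0,255)),(.5582,-.4051,np.radians(-73.7),.088,.019,.02,(0,255,255))],[.56,-.42,.06],"pics/ov14.png")
plan([.5582,-.4051,.0035],yawd(16.3-90))
```

```text
t 33.35 pos [ 0.5576 -0.4051  0.0227] rot [-1.569e+00 -1.000e-03 -1.286e+00] F [0.3 0.4 0.4] w 0.0878 q [-0.35  0.55 -0.18  0.   -0.84  2.2 ]
offset [[0.0002, 0.0192, 0.0006]] roll [-0.0001]
```

View pics/ov14.png

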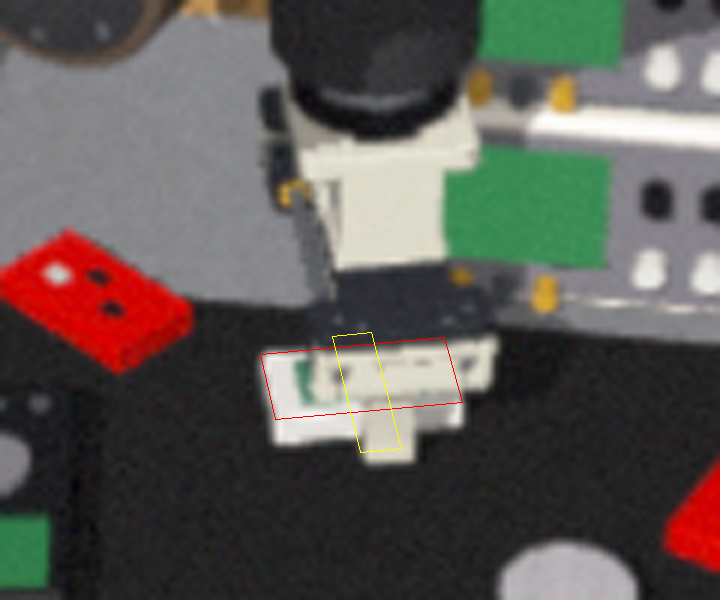

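Emit:
{"fn": "move_arm", "kwargs": {"jaw": [0, 0, 0], "offset": [[0, 0.008, 0], [0, 0.004, 0], [0, 0, 0]], "roll": [0, 0, 0]}}

```text
t: 33.72
eef_pos: [0.5565, -0.4045, 0.0089]
ee_rot: [-1.572, 0.001, -1.287]
force: [-0.5, -0.0, 0.8]
width: 0.0878
```

Emit:
{"fn": "move_arm", "kwargs": {"jaw": [0, 0, 0, 0], "offset": [[0, 0.004, 0], [0, 0.003, 0], [0, 0, 0], [0, 0, 0]], "roll": [0, 0, 0, 0]}}

```text
t: 34.22
eef_pos: [0.5569, -0.4047, 0.0026]
ee_rot: [-1.571, -0.0, -1.287]
force: [-0.2, -0.3, 0.3]
width: 0.0879
```

No contact on the way down. Close (the far finger draws the module toward the robot's left).

Emit:
{"fn": "move_arm", "kwargs": {"jaw": [0.2, 0.4, 0.6, 1, 1], "offset": [[0, 0, 0], [0, 0, 0], [0, 0, 0], [0, 0, 0], [0, 0, 0]], "roll": [0, 0, 0, 0, 0]}}

```text
t: 34.85
eef_pos: [0.557, -0.4048, 0.0027]
ee_rot: [-1.571, -0.0, -1.287]
force: [-0.2, -0.3, 1.4]
width: 0.0497
```

Emit:
{"fn": "move_arm", "kwargs": {"jaw": [1, 1, 1], "offset": [[0, 0, 0], [0, 0, 0], [0, 0, 0]], "roll": [0, 0, 0]}}

```text
t: 35.22
eef_pos: [0.5569, -0.4048, 0.0026]
ee_rot: [-1.571, -0.0, -1.287]
force: [0.6, -0.3, 0.8]
width: 0.0499
```

Run:
```python
from h import *
p=arm.grab_frame("side"); s=st(); e=s["eef_pos"]; y=s["ee_rot"][2]+np.pi/2
overlay(p,[(e[0],e[1],y,.09,.05,.016,(0,0,255))],[.56,-.42,.06],"pics/ov15.png")
```

```text
t 35.27 pos [ 0.557  -0.4048  0.0027] rot [-1.571 -0.    -1.287] F [ 0.8 -1.1  0.7] w 0.0498 q [-0.35  0.58 -0.19  0.   -0.8   2.2 ]
```

View pics/ov15.png

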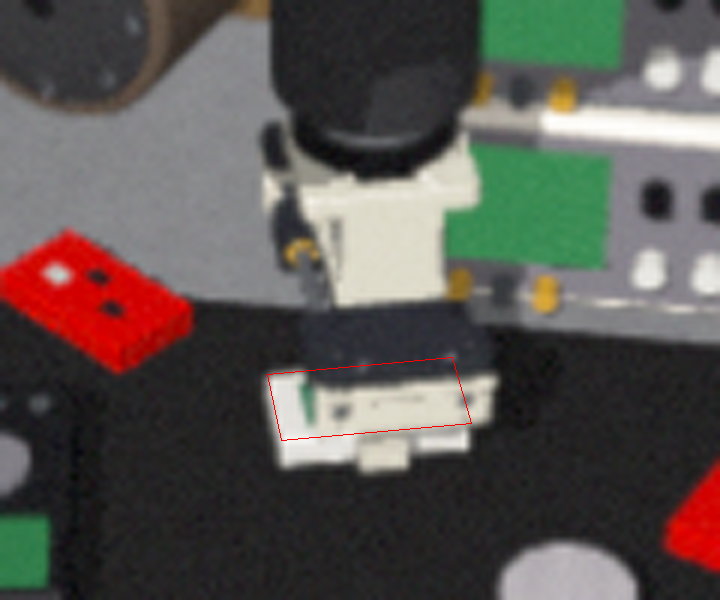

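Emit:
{"fn": "move_arm", "kwargs": {"jaw": [1, 1, 1, 1, 1], "offset": [[0, -0.03, 0], [0, -0.055, 0], [0, -0.055, 0], [0, -0.055, 0], [0, 0, 0]], "roll": [0, 0, 0, 0, 0]}}

```text
t: 35.9
eef_pos: [0.5591, -0.4059, 0.2034]
ee_rot: [-1.564, -0.006, -1.286]
force: [-0.4, -0.1, -2.1]
width: 0.0499
```

Run:
```python
from h import *
arm.grab_frame("side"); st(); plan([.5574,.1187,.197],yawd(-106.8))
```

```text
t 35.95 pos [ 0.5577 -0.4049  0.2   ] rot [-1.567 -0.002 -1.287] F [-0.6  0.1 -1.4] w 0.0495 q [-0.35  0.39  0.01 -0.   -1.18  2.2 ]
offset [[-0.0503, 0.0003, 0.0146], [-0.051, 0.0003, 0.0117], [-0.0516, 0.0003, 0.0088], [-0.052, 0.0003, 0.0058], [-0.0523, 0.0003, 0.0028]] roll [0.0577, 0.0577, 0.0577, 0.0577, 0.0577]
offset [[-0.0524, 0.0003, -0.0003], [-0.0523, 0.0003, -0.0033], [-0.052, 0.0003, -0.0063], [-0.0515, 0.0003, -0.0093], [-0.0509, 0.0003, -0.0122]] roll [0.0577, 0.0577, 0.0577, 0.0577, 0.0577]
```

Emit:
{"fn": "move_arm", "kwargs": {"jaw": [1, 1, 1, 1, 1], "offset": [[-0.0503, 0, 0.0146], [-0.051, 0, 0.0117], [-0.0516, 0, 0.0088], [-0.052, 0, 0.0058], [-0.0523, 0, 0.0028]], "roll": [0.0577, 0.0577, 0.0577, 0.0577, 0.0577]}}

```text
t: 36.58
eef_pos: [0.5555, -0.1412, 0.1958]
ee_rot: [-1.574, 0.0, -1.577]
force: [1.2, 0.1, -0.6]
width: 0.0498
```

Emit:
{"fn": "move_arm", "kwargs": {"jaw": [1, 1, 1, 1, 1], "offset": [[-0.0524, 0, -0.0003], [-0.0523, 0, -0.0033], [-0.052, 0, -0.0063], [-0.0515, 0, -0.0093], [-0.0509, 0, -0.0122]], "roll": [0.0577, 0.0577, 0.0577, 0.0577, 0.0577]}}

```text
t: 37.2
eef_pos: [0.5552, 0.1203, 0.1959]
ee_rot: [-1.573, -0.002, -1.866]
force: [0.6, -1.0, -1.1]
width: 0.0498
```

Emit:
{"fn": "move_arm", "kwargs": {"jaw": [1, 1, 1], "offset": [[0, 0, 0], [0, 0, 0], [0, 0, 0]], "roll": [0, 0, 0]}}

```text
t: 37.58
eef_pos: [0.5561, 0.1178, 0.1969]
ee_rot: [-1.572, -0.001, -1.864]
force: [0.3, -0.2, -0.4]
width: 0.0498
```

Run:
```python
from h import *
p=arm.grab_frame("side"); s=st(); y=s["ee_rot"][2]+np.pi/2; c=np.array(s["eef_pos"])+[.0006,-.0002,0]
overlay(p,[(c[0],c[1],y,.09,.05,c[2]-.0026,(0,0,255)),(c[0],c[1],y,.09,.05,c[2]+.0134,(0,255,255))],[.558,.1185,.13],"pics/ov16.png")
plan([.5574,.1187,.15],yawd(-106.8))
```

```text
t 37.62 pos [0.5563 0.1178 0.1972] rot [-1.571e+00 -1.000e-03 -1.865e+00] F [ 0.4  0.7 -0.8] w 0.0496 q [ 0.55  0.21 -0.27 -0.   -1.1   0.72]
offset [[-0.0012, 0.0472, 0.0008]] roll [-0.0008]
```

View pics/ov16.png

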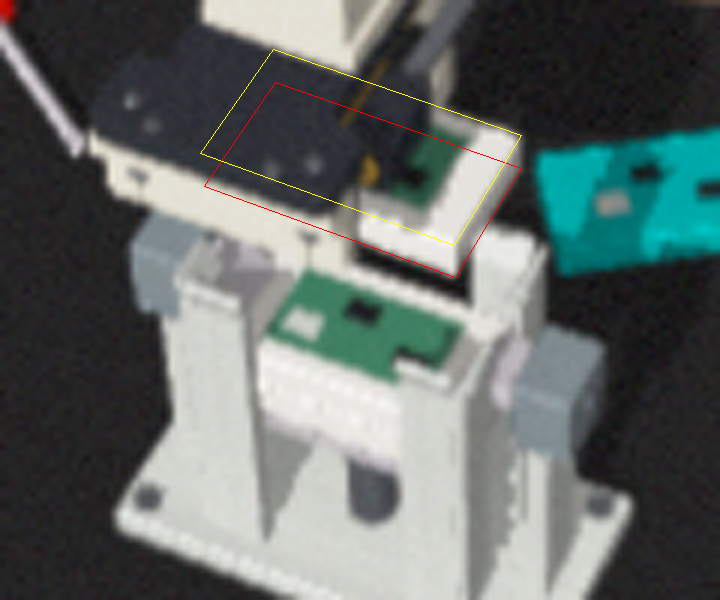

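Good match. Descend.

Emit:
{"fn": "move_arm", "kwargs": {"jaw": [1, 1, 1, 1], "offset": [[-0.0006, 0.025, 0.0006], [0, 0.02, 0], [0, 0, 0], [0, 0, 0]], "roll": [0, 0, 0, 0]}}

```text
t: 38.12
eef_pos: [0.5578, 0.1189, 0.1534]
ee_rot: [-1.57, 0.0, -1.864]
force: [0.7, 0.3, -0.5]
width: 0.0499
```

Run:
```python
from h import *
arm.grab_frame("side"); arm.grab_frame("side"); st(); plan([.5574,.1187,.135],yawd(-106.8))
```

```text
t 38.23 pos [0.5579 0.1193 0.1536] rot [-1.570e+00  1.000e-03 -1.864e+00] F [-0.4 -0.6 -0.9] w 0.0498 q [ 0.55  0.25 -0.33  0.   -1.    0.72]
offset [[0.0007, 0.0186, -0.0003]] roll [0.0002]
```

Emit:
{"fn": "move_arm", "kwargs": {"jaw": [1, 1, 1, 1, 1], "offset": [[0.0005, 0.008, 0], [0, 0.006, 0], [0, 0.005, 0], [0, 0.003, 0], [0, 0, 0]], "roll": [0, 0, 0, 0, 0]}}

```text
t: 38.85
eef_pos: [0.557, 0.1189, 0.1303]
ee_rot: [-1.571, -0.0, -1.863]
force: [0.3, 1.3, -1.5]
width: 0.0498
```

Emit:
{"fn": "move_arm", "kwargs": {"jaw": [1, 1, 1, 1], "offset": [[0, 0.003, 0], [0, 0.003, 0], [0, 0, 0], [0, 0, 0]], "roll": [0, 0, 0, 0]}}

```text
t: 39.35
eef_pos: [0.5575, 0.119, 0.1248]
ee_rot: [-1.57, 0.001, -1.864]
force: [0.6, 1.0, 2.4]
width: 0.0497
```

Emit:
{"fn": "move_arm", "kwargs": {"jaw": [1, 1, 0.5, 0.3, 0.3], "offset": [[0, 0.002, 0], [0, 0, 0], [0, 0, 0], [0, 0, 0], [0, 0, 0]], "roll": [0, 0, 0, 0, 0]}}

```text
t: 39.98
eef_pos: [0.5564, 0.1185, 0.1219]
ee_rot: [-1.572, -0.001, -1.864]
force: [-0.5, -0.2, -0.4]
width: 0.0603
```

Emit:
{"fn": "move_arm", "kwargs": {"jaw": [0.2, 0.2, 0.2, 0.5, 1], "offset": [[0, 0, 0], [0, -0.01, 0], [0, -0.02, 0], [0, -0.03, 0], [0, 0, 0]], "roll": [0, 0, 0, 0, 0]}}

```text
t: 40.6
eef_pos: [0.5587, 0.1194, 0.1858]
ee_rot: [-1.567, 0.003, -1.863]
force: [-0.3, -0.6, -0.5]
width: 0.0555
```

Run:
```python
from h import *
p=arm.grab_frame("side"); st(); y=np.radians(-16.8)
overlay(p,[(.558,.1185,y,.09,.05,.135,(0,0,255))],[.558,.1185,.13],"pics/ov17.png")
plan([.558,.1185,.14],yawd(-106.8))
```

```text
t 40.65 pos [0.5577 0.1192 0.1842] rot [-1.569  0.002 -1.864] F [-0.7 -0.1 -0.5] w 0.0516 q [ 0.55  0.22 -0.29  0.   -1.06  0.72]
offset [[0.0006, 0.0442, 0.0004]] roll [0.0005]
```

View pics/ov17.png

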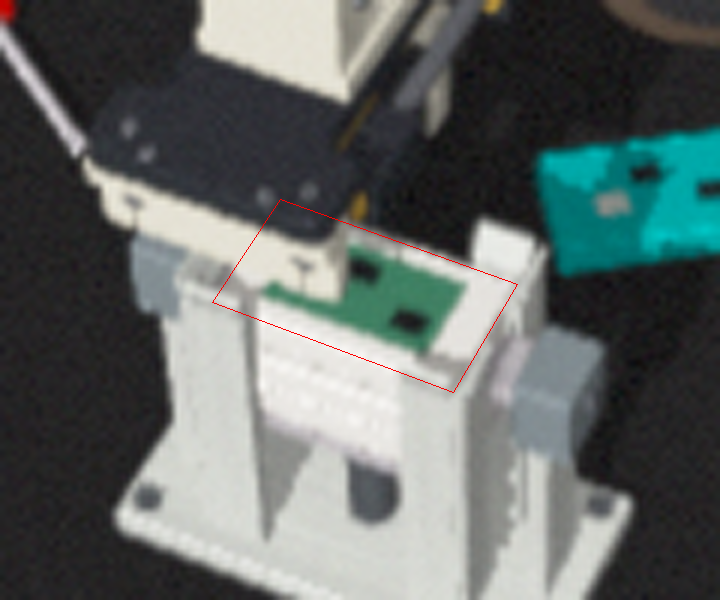

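Emit:
{"fn": "move_arm", "kwargs": {"jaw": [1, 1, 1, 1, 1], "offset": [[0.0006, 0, 0.0008], [0, 0, 0], [0, 0, 0], [0, 0.02, 0], [0, 0.02, 0]], "roll": [0, 0, 0, 0, 0]}}

```text
t: 41.28
eef_pos: [0.5577, 0.118, 0.142]
ee_rot: [-1.571, 0.0, -1.864]
force: [-0.5, 0.0, -0.5]
width: 0.0031
```

Emit:
{"fn": "move_arm", "kwargs": {"jaw": [1, 1, 1, 1, 1], "offset": [[0, 0.006, 0], [0, 0.006, 0], [0, 0.006, 0], [0, 0.006, 0], [0, 0, 0]], "roll": [0, 0, 0, 0, 0]}}

```text
t: 41.9
eef_pos: [0.5583, 0.1182, 0.1191]
ee_rot: [-1.57, 0.001, -1.863]
force: [0.8, -0.7, 2.3]
width: 0.0001
```

Emit:
{"fn": "move_arm", "kwargs": {"jaw": [1, 1, 1, 1, 1], "offset": [[0, 0.006, 0], [0, 0.006, 0], [0, 0, 0], [0, 0, 0], [0, 0, 0]], "roll": [0, 0, 0, 0, 0]}}

```text
t: 42.52
eef_pos: [0.5581, 0.1181, 0.1069]
ee_rot: [-1.57, 0.001, -1.863]
force: [2.6, -0.6, 4.3]
width: 0.0008
```

Emit:
{"fn": "move_arm", "kwargs": {"jaw": [1, 1, 0.5, 0.5, 0.5], "offset": [[0, -0.01, 0], [0, -0.02, 0], [0, -0.04, 0], [0, -0.06, 0], [0, -0.03, 0]], "roll": [0, 0, 0, 0, 0]}}

```text
t: 43.15
eef_pos: [0.5576, 0.1181, 0.2699]
ee_rot: [-1.569, 0.002, -1.863]
force: [0.2, 0.1, 0.3]
width: 0.025
```

Emit:
{"fn": "move_arm", "kwargs": {"jaw": [0.5, 0.5, 0.5, 0.5, 0.5], "offset": [[0.05, 0, 0.01], [0.05, 0, 0.01], [0.05, 0, 0.01], [0.05, 0, 0.01], [0, 0, 0]], "roll": [0, 0, 0, 0, 0]}}

```text
t: 43.78
eef_pos: [0.5366, -0.0876, 0.2663]
ee_rot: [-1.573, -0.0, -1.868]
force: [0.0, 0.3, 0.5]
width: 0.0439
```

Run:
```python
from h import *
p=arm.grab_frame("side"); st(); y=np.radians(-16.8)
overlay(p,[(.558,.1185,y,.09,.05,.067,(0,255,255))],[.558,.1185,.13],"pics/ov18.png")
t=arm.grab_frame("top"); mods(t); cv2.imwrite("pics/s18.png",p["pixels"]); cv2.imwrite("pics/t18.png",t["pixels"])
cv2.imwrite("pics/t18z.png",cv2.resize(t["pixels"][180:290,190:310],None,fx=5,fy=5,interpolation=cv2.INTER_CUBIC))
```

```text
t 43.83 pos [ 0.5371 -0.0863  0.2663] rot [-1.573 -0.    -1.867] F [-0.6  0.7 -0.8] w 0.0436 q [ 0.2   0.12 -0.21 -0.   -1.24  1.07]
```

View pics/ov18.png

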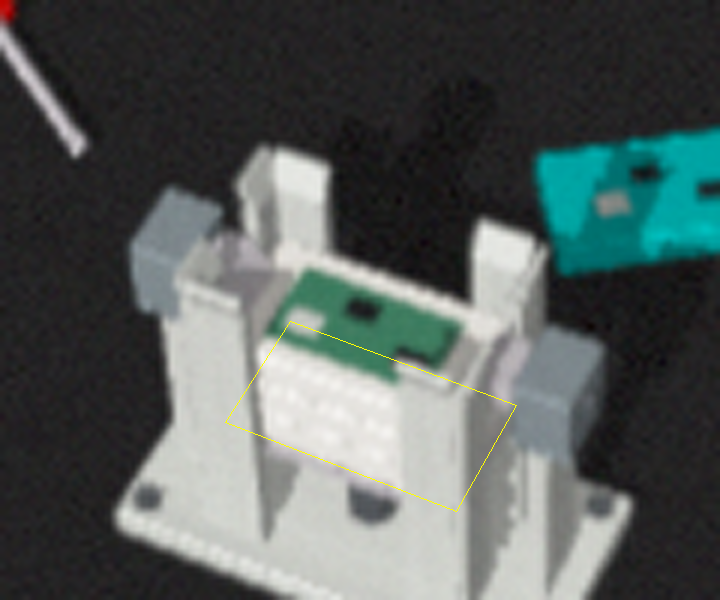

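View pics/t18z.png

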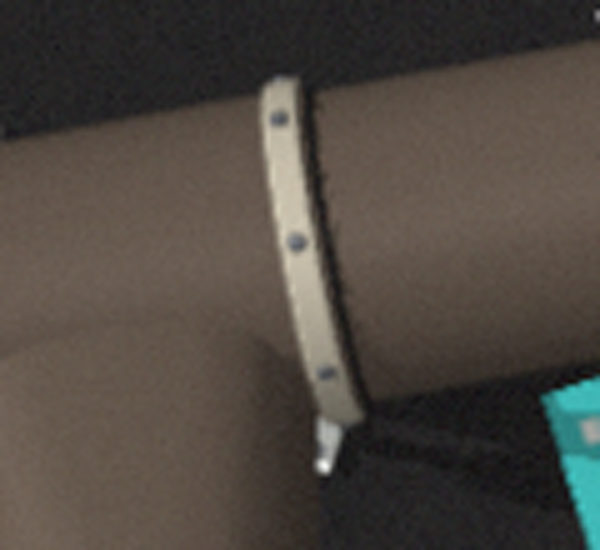

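View pics/t18.png

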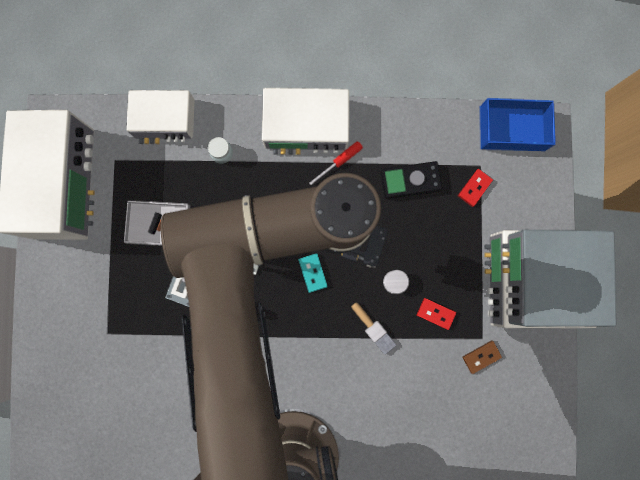

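View pics/s18.png

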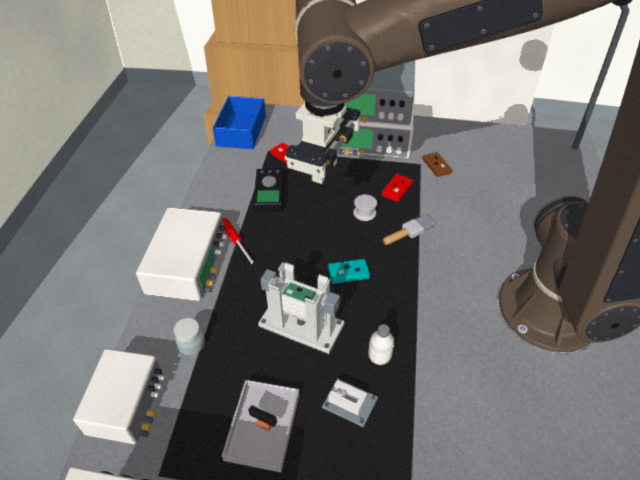

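Emit:
{"fn": "move_arm", "kwargs": {"jaw": [0.5, 0.5, 0.5, 0.5, 0.5], "offset": [[0.05, 0, 0.01], [0.05, 0, 0.01], [0.05, 0, 0.01], [0.05, 0, 0.01], [0, 0, 0]], "roll": [0, 0, 0, 0, 0]}}

```text
t: 44.5
eef_pos: [0.5184, -0.2894, 0.2657]
ee_rot: [-1.573, -0.0, -1.866]
force: [0.4, -0.4, 0.4]
width: 0.0438
```

Run:
```python
from h import *
p=arm.grab_frame("side"); st()
t=arm.grab_frame("top"); cv2.imwrite("pics/t19.png",t["pixels"])
z=lambda im:cv2.resize(im,(480,550),interpolation=cv2.INTER_CUBIC)
cv2.imwrite("pics/cmp.png",np.hstack([cv2.resize(x["pixels"][195:280,215:285],(390,474),interpolation=cv2.INTER_CUBIC) for x in (load("top0.npy"),t)]))
q=cv2.resize(p["pixels"][250:360,250:350],(500,550),interpolation=cv2.INTER_CUBIC); cv2.imwrite("pics/s19.png",q)
for n in ("link_center","bottle_at","jar_at","multimeter_at","spool_at"):
    print(n,[([round(float(v),3) for v in d["position"]],round(d["p"],2)) for d in arm.landmark_of(t,n)[:2]])
```

```text
t 44.55 pos [ 0.5187 -0.2882  0.2658] rot [-1.572  0.    -1.865] F [ 0.1  0.7 -0.1] w 0.0437 q [-0.18  0.2  -0.11 -0.   -1.26  1.46]
link_center [([0.592, 0.364, 0.029], 0.47)]
bottle_at [([0.379, 0.172, 0.05], 0.89)]
jar_at [([0.791, 0.199, 0.027], 0.69)]
multimeter_at [([0.717, -0.299, 0.018], 0.88)]
spool_at [([0.449, -0.257, 0.022], 0.92)]
```

View pics/cmp.png

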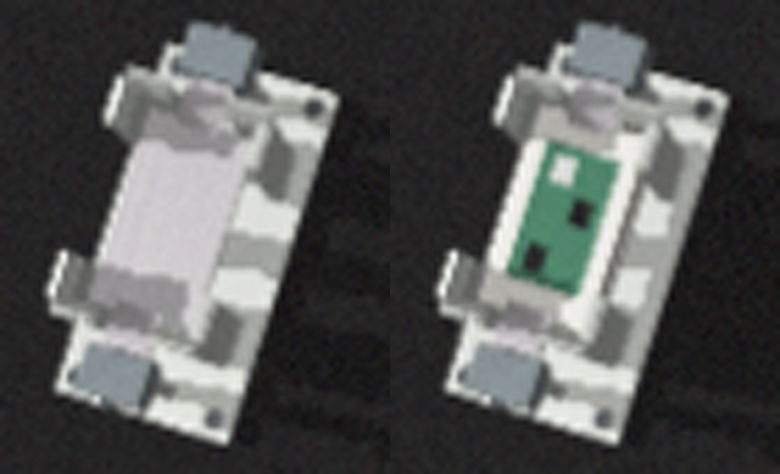

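View pics/s19.png

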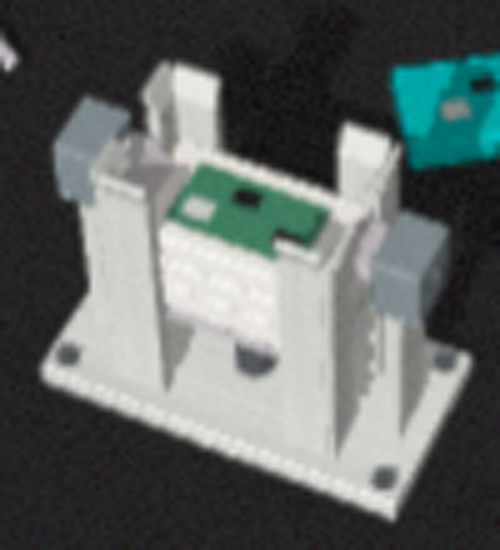

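View pics/t19.png

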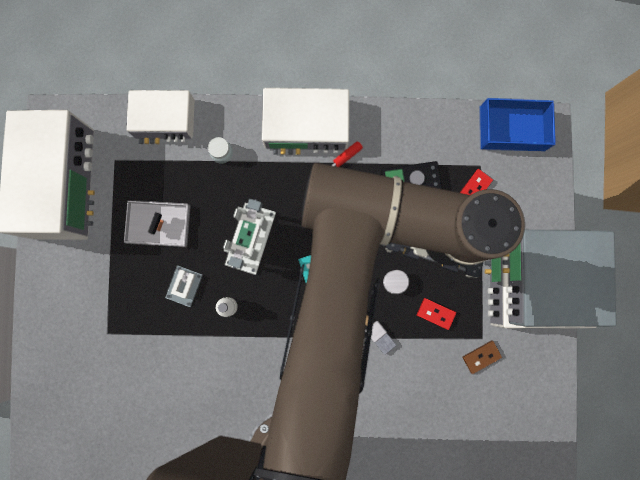

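Run:
```python
from station import arm
print(arm.job_done())
```

```text
the job is handed in; nothing more can be done
None
```

The job is handed in at about 45 s: the isolating link is in the steel tray, and all three white modules on the bench are in the spring magazine.

- **Link:** I pulled it straight up out of its socket and stood it in the tray. The last pictures show it still there and the socket empty.
- **Modules:** each was set flat in the magazine mouth and pressed with closed fingers to about 107 mm, showing about 3 to 4 N at the bottom. The third lay too close to an instrument for the gripper, so closing the jaws drew it about 15 mm clear as it was gripped.
- **Last checks:** the side view shows three stacked modules with the top at about 115 mm. In the top view both catches look as they did when the magazine was empty, and they reach over the module's ends. Those views are the only check I had on the catches.
- **Bystanders:** the bottle, jar, meter and spool were all found within about 5 mm of where they started, which is within the detector's accuracy. I did not touch the red, brown and turquoise look-alikes.
- **Disagreements:** the pressing forces read 1 to 3 N below what the spring rate would give, and the positions in the pictures did not bear this out. The last check placed the link in the tray, but with low confidence (0.47).

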